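# Set the disinfectant dose and clear the used instruments

### The job

Make the soak station ready after the examination: loosen the blue lock ring of the dosing unit by about a quarter turn so that the dial is free, turn the orange dial until its black line points at the green mark, and screw the lock ring fully tight again without losing the setting. Also put every used steel instrument into the steel soak tray and every used syringe into the yellow waste bin, in whatever order you like. Do not shift or knock over the scale, the amber bottle, the swab jar or the sample pot.

Things in the scene. Friction and masses are not known exactly. Their poses are not given: they have to be found in the camera images.
- lock_ring (a joint): Blue knurled lock ring, a disc 56 mm in diameter, 12 mm thick, turning about an upright axis below the orange dial. In rad: 0 is fully tight (firm stop), growing as it is loosened, anticlockwise seen from above, to a stop at 1.6. Turning it takes 0.2 to 0.5 N m; it stays where left. Tight, it clamps the dial hard; this eases off gradually, and from 0.9 on the dial is quite free.
- ring_center (a point): Centre of the lock ring, half-way up (106 mm above the table). Beneath it is only a 34 mm column, down to the grey deck 62 mm above the table. The 40 mm dial above it ends 40 mm above this point; fingers can straddle it from above to grip the round ring across any diameter. The white line on the ring points at the white line on the deck when tight.
- dose_dial (a joint): The orange dose dial, an upright cylinder 40 mm in diameter, 26 mm tall, on top of the dosing unit, coaxial with the lock ring. In rad, growing anticlockwise seen from above, stops at -2.8 and 2.8; it turns with about 0.05 N m when the ring is loose. At 0 its black line points along the x axis of dispenser.
- dial_center (a point): Centre of the dose dial, on its axis, half-way up (133 mm above the table). It can be gripped across any diameter; the top of the wider lock ring is 21 mm below this point, so grip the upper half of the dial.
- dial_line (a point): A point 50 mm from the dial's axis in the direction in which the black line on the dial's top (6 mm wide, from the axis to the rim) points. It turns with the dial; it is in the air beyond the rim, level with the dial's top.
- mark (a point): Top centre of the green mark, a raised green block 16 x 14 x 5 mm on the grey deck of the dosing unit, 50 mm from the dial's axis. Fixed during a run, but its direction differs from run to run.
- dispenser: The dosing unit, fixed to the table: a white box 130 x 130 x 58 mm with a round grey deck, 120 mm in diameter, on top; ring and dial stand on a steel column in its middle. Origin at the table, on the axis of ring and dial. A steel spout points along its x axis.
- soak_tray: Steel soak tray, open on top, fixed: 150 mm (its x) by 210 mm (its y), 50 mm high, walls and floor 5 mm thick. Origin at the centre of its underside. For the steel instruments.
- waste_bin: Yellow plastic waste bin, open on top, fixed, the same sizes and origin as the soak tray. For the syringes.
- forceps_mid (a point): Used steel thumb forceps, rigid, 124 mm long; 15 mm wide and 10 mm thick at the middle, where they are gripped across. Its point is at the middle of its length, half-way up as it lies flat on the table; its x axis runs along its length, z up. May be absent (None). 
- scissors_mid (a point): Used closed steel scissors, rigid, 120 mm long; two finger rings (46 mm wide over both) towards -x, blades towards +x; at the middle 12 mm wide and 8 mm thick. Its point is at the middle of its length, half-way up as it lies flat on the table; its x axis runs along its length, z up. May be absent (None). 
- scaler_mid (a point): Used steel dental scaler, 120 mm long, with a straight 76 x 10 x 10 mm handle in the middle and thin tips. Its point is at the middle of its length, half-way up as it lies flat on the table; its x axis runs along its length, z up. May be absent (None). 
- syringe_a_mid (a point): Used white plastic syringe without needle, with a green plunger, 113 mm long; the barrel, 18 mm in diameter, runs from 30 mm behind (-x) to 40 mm ahead (+x) of this point, with a flat finger flange 28 mm wide at its rear, so that it does not roll. Its point is on the barrel's axis, near the middle of its length, half-way up as it lies flat on the table; its x axis runs along its length, z up. May be absent (None). 
- syringe_b_mid (a point): Used white plastic syringe without needle, with a blue plunger, 113 mm long; the barrel, 18 mm in diameter, runs from 30 mm behind (-x) to 40 mm ahead (+x) of this point, with a flat finger flange 28 mm wide at its rear, so that it does not roll. Its point is on the barrel's axis, near the middle of its length, half-way up as it lies flat on the table; its x axis runs along its length, z up. May be absent (None). 
- syringe_c_mid (a point): Used white plastic syringe without needle, with a red plunger, 113 mm long; the barrel, 18 mm in diameter, runs from 30 mm behind (-x) to 40 mm ahead (+x) of this point, with a flat finger flange 28 mm wide at its rear, so that it does not roll. Its point is on the barrel's axis, near the middle of its length, half-way up as it lies flat on the table; its x axis runs along its length, z up. May be absent (None). 
- scale: Bystander: white bench scale, 170 x 200 x 40 mm, origin under its centre.
- bottle: Bystander: amber bottle with white cap, 52 mm in diameter, 150 mm tall, origin under its centre.
- swab_jar: Bystander: glass jar of swabs, 60 mm in diameter, 117 mm tall with the swabs, origin under its centre.
- sample_pot: Bystander: lidded clear sample pot, 56 mm in diameter, 70 mm tall, origin under its centre.
Mind the look-alikes: they are no part of the job. What is shaped like the part that bears syringe_b_mid but brown is not meant. Leave any red look-alike of the part that bears scaler_mid alone.

How it is judged (in metres and radians):
On the way, in this order (a step that is already met when the one before it is completed fails the run):
1. the lock ring is loosened (0.9 rad or more) (value of joint lock_ring above 0.9 rad), for 0.2 s.
2. with the ring loose, the dial's black line points at the green mark (within about 11 degrees) (horizontal distance between dial_line and mark below 0.01 m and value of joint lock_ring above 0.6 rad), for 0.2 s.
3. the lock ring is fully tight again, the dial still at the mark (horizontal distance between dial_line and mark below 0.01 m and value of joint lock_ring below 0.15 rad), for 0.2 s.
At the end, for the whole second after the job is handed in: The lock ring is tight (below 0.15 rad), the dial's line points at the green mark (point 50 mm out within 10 mm of the mark, about 11 degrees), the centre of every steel instrument present lies inside the soak tray and that of every syringe present inside the waste bin, below the rim (all of step 3 and x of forceps_mid in the frame of soak_tray between -0.07 and 0.07 m and y of forceps_mid in the frame of soak_tray between -0.1 and 0.1 m and z of forceps_mid in the frame of soak_tray between 0 and 0.05 m and x of scissors_mid in the frame of soak_tray between -0.07 and 0.07 m and y of scissors_mid in the frame of soak_tray between -0.1 and 0.1 m and z of scissors_mid in the frame of soak_tray between 0 and 0.05 m and x of scaler_mid in the frame of soak_tray between -0.07 and 0.07 m and y of scaler_mid in the frame of soak_tray between -0.1 and 0.1 m and z of scaler_mid in the frame of soak_tray between 0 and 0.05 m and x of syringe_a_mid in the frame of waste_bin between -0.07 and 0.07 m and y of syringe_a_mid in the frame of waste_bin between -0.1 and 0.1 m and z of syringe_a_mid in the frame of waste_bin between 0 and 0.05 m and x of syringe_b_mid in the frame of waste_bin between -0.07 and 0.07 m and y of syringe_b_mid in the frame of waste_bin between -0.1 and 0.1 m and z of syringe_b_mid in the frame of waste_bin between 0 and 0.05 m and x of syringe_c_mid in the frame of waste_bin between -0.07 and 0.07 m and y of syringe_c_mid in the frame of waste_bin between -0.1 and 0.1 m and z of syringe_c_mid in the frame of waste_bin between 0 and 0.05 m); the robot touches nothing.
It fails at once if the scale is shifted by more than 40 mm or tipped (distance of scale from where it was at the start of the episode above 0.04 m or angle between scale's own z axis and vertical above 0.5 rad).
It fails at once if the bottle is shifted by more than 40 mm or tipped (distance of bottle from where it was at the start of the episode above 0.04 m or angle between bottle's own z axis and vertical above 0.5 rad).
It fails at once if the swab jar is shifted by more than 40 mm or tipped (distance of swab_jar from where it was at the start of the episode above 0.04 m or angle between swab_jar's own z axis and vertical above 0.5 rad).
It fails at once if the sample pot is shifted by more than 40 mm or tipped (distance of sample_pot from where it was at the start of the episode above 0.04 m or angle between sample_pot's own z axis and vertical above 0.5 rad).
Of forceps, scissors, scaler only 2 to 3 are there at a start; the rules pass over those that are not, and their reading is None.
Of syringe_a, syringe_b, syringe_c only 2 to 3 are there at a start; the rules pass over those that are not, and their reading is None.
At some moment in a run one of forceps, scissors, scaler, syringe_a, syringe_b, syringe_c may be knocked a few centimetres aside while the robot is not near it.
Once in a run the grip may slacken for a moment while it holds something.
It also fails if it takes over 210 s, if anything falls off the work surface, if the arm or the gripper's body presses on something with over 40 N, if the wrist force passes 120 N, or if a joint passes its speed limit or range.

### The arm

A 6-joint arm with a two-finger parallel gripper is mounted at the origin on the work surface. World frame = base frame: x ahead of the robot, y to its left, z up, the work surface at z = 0. Lengths are in mm, angles in rad, forces in N, time in s.
With the tool pointing down it reaches from about 400 to 925 mm from the base axis. Payload 12.5 kg.
Tool frame: the origin (TCP) lies midway between the tips of the shut fingers; the grasp point (between the pads) lies 19 mm behind it; z points along the fingers, y is the direction in which the jaws open and shut (so a half turn about z gives the same grasp; the last joint's range is limited). The gripper opens to 95 mm and grips with 3 to 60 N. Pads are 20 mm wide; open, the fingers measure 119 mm over their backs; the gripper's body (75 mm by 180 mm) begins 59 mm behind the grasp point.
Start: joints at [1.125, 0.491, 1.559, -0, 1.092, -0.106], TCP at [208.296, 589.287, 214.661] pointing down, gripper open.
Joint ranges: [-3.1, 3.1], [-0.84, 2.19], [0.05, 2.79], [-1.13, 4.28], [0.06, 2.93], [-2.69, 2.69]. Speed limits (rad/s): [2.22, 2.22, 2.79, 3.14, 3.14, 3.14].

### API

Orientations are given as [roll, pitch, yaw] about the fixed x, y, z axes, in that order (R = Rz(yaw) Ry(pitch) Rx(roll)).
In Python, from cell import * gives the robot as it stands. The module is installed in compiled form; this text tells all that it offers.
- The arm moves only by the tool carry_out, never from a script. Its argument "moves" is a list of rows, each an object of numbers: "dx", "dy", "dz": the shift along the tool's x, y, z in m; "twist": the turn about the tool's z in degrees. A call has 1 to 5 rows; each row is the pose to reach, as a shift and turn from the pose commanded when the call began, along the tool's axes at that moment; what a row does not reach only later rows make up. A row lasts 1/10 s, in which the tool goes at most 50 mm and 8.59 degrees, less where a joint would pass 70% of its speed; a pose out of reach is approached as far as the arm can. A call with a gripper value outside its range is refused whole. "grip" is the finger opening in m, from 0 to 0.0951, set as the call begins (left out, the last holds). The fingers move at their own pace and stop on an object; the grip force is fixed at half the most. Time passes only in rows, so rows that repeat a pose let the fingers close. It gives the time, the measured TCP pose, the force and the opening at its end, in the units of the state.
- state(): the state, without advancing time (a new reading comes with each control period).
- read_camera(name): name is "scene" or "side" or "wrist"; returns (picture, depth): 384x512x3 uint8, red, green, blue; 384x512 float32, mm along the optical axis (not along the pixel's ray), 0 where there is no reading.
- camera_info(name): a dict with "mtx" (3x3 intrinsics, pixels), "dist_coeffs" ([k1, k2, p1, p2, k3] as OpenCV has them; the pictures are not rectified), "R" (3x3) and "t" (3): a world point X has camera coordinates R X + t. Camera axes: x right, y down, z forward; pixel columns grow to the right and rows downward; lengths in mm; the calibration is good to about 2 mm. A picture is of the moment at which its call begins: read the wrist's pose just before it. camera_info takes no time and is no camera call; for the wrist camera it gives the pose at the moment of the call.
- job_done(): hands the job in, once; it reports no verdict.
The state is a dict: "t": time; "joints": joint angles; "qvel": joint speeds; "tau": joint torques, N m; "eef_pos": TCP position; "tcp_rot": TCP orientation; "ft_force": force on the tool from outside, world axes, zero at the start; "moment": the same for the moment, N m; "opening": opening from 0.0 (shut) to 1.0 (fully open).
Only numpy, scipy, OpenCV 4.12 (cv2) and the standard library are available. Lean on these libraries where they do the work, as an engineer would, in place of code of your own. Each camera call takes 0.05 s, during which the arm holds its last target. There are 200 camera calls.

## Working session

There is one attempt and no reset: what is moved stays moved. The work goes in short steps, Python scripts to look and compute and a tool call to move; the robot and the scene stay as the last step left them, time stands still between calls to the robot, and variables do not carry over. Pictures are saved under pics/ and viewed, about 12 in all and at most 16, crops included, and the job is handed in when it is done.

Besides the shell and the picture viewer there is one more tool, called after "Emit:" as name([rows], argument=value, ...), one row to a line, values as JSON. carry_out: Moves the arm, as the interface text tells. Its arguments: {"type":"object","properties":{"moves":{"type":"array","items":{"type":"object","properties":{"dx":{"type":"number"},"dy":{"type":"number"},"dz":{"type":"number"},"twist":{"type":"number"}}}},"grip":{"type":"number"}},"required":["moves"]}

```bash
mkdir -p pics; cat > h.py <<'E'
from cell import *
import numpy as np, cv2
def cam(n):
    i=camera_info(n); p,d=read_camera(n); return p,d,i
def ray(i,px,z):
    px=np.array(px,float).reshape(-1,1,2)
    u=cv2.undistortPoints(px,np.array(i["mtx"],float),np.array(i["dist_coeffs"],float)).reshape(-1,2)
    R=np.array(i["R"]);t=np.array(i["t"]).reshape(3)
    c=-R.T@t; d=np.c_[u,np.ones(len(u))]@R
    return c+d*((z-c[2])/d[:,2])[:,None]
def proj(i,P):
    r,_=cv2.Rodrigues(np.array(i["R"],float))
    return cv2.projectPoints(np.array(P,float).reshape(-1,1,3),r,np.array(i["t"],float).reshape(3),np.array(i["mtx"],float),np.array(i["dist_coeffs"],float))[0].reshape(-1,2)
def cloud(i,d):
    h,w=d.shape; v,u=np.mgrid[:h,:w]
    px=np.stack([u,v],-1).reshape(-1,1,2).astype(float)
    n=cv2.undistortPoints(px,np.array(i["mtx"],float),np.array(i["dist_coeffs"],float)).reshape(-1,2)
    z=d.reshape(-1,1); X=np.c_[n,np.ones(len(n))]*z
    return ((X-np.array(i["t"]).reshape(3))@np.array(i["R"])).reshape(h,w,3)
def save(n,p,s=1.5):
    cv2.imwrite("pics/"+n,cv2.resize(p[:,:,::-1],None,fx=s,fy=s,interpolation=cv2.INTER_CUBIC))
E
python3 - <<'E'
from h import *
for n in ["scene","side","wrist"]:
    p,d,i=cam(n); save(n+"0.png",p); np.savez("pics/"+n+"0.npz",p=p,d=d)
    R=np.array(i["R"]); print(n,-R.T@np.array(i["t"]).reshape(3),R[2])
print(state())
E
```

```text
scene [1514.49987267  259.50075953 1152.7584329 ] [-0.68873391 -0.10869275 -0.71682041]
side [-132.83502892 -777.66258441  925.85854127] [ 0.47989189  0.64262144 -0.59727838]
wrist [141.86329223 613.36947382 383.57123991] [ 0.23425014 -0.08392541 -0.96854705]
{'t': 0.15, 'joints': array([ 1.12541491e+00,  4.91422083e-01,  1.55930978e+00,  1.67308131e-05,
        1.09168780e+00, -1.05597887e-01]), 'qvel': array([ 0.00060027, -0.00187903, -0.00120886, -0.00032486, -0.0001733 ,
       -0.00095905]), 'tau': array([ 1.52349603e-03, -6.12893558e+01, -2.58274752e+01,  6.92627952e-02,
        4.73192905e-02, -7.74537102e-05]), 'eef_pos': array([208.20031933, 589.1188911 , 214.19525931]), 'tcp_rot': array([-3.14077181e+00, -1.01926832e-04,  2.80180136e+00]), 'ft_force': array([-0.23264349, -0.43951342,  0.67202407]), 'moment': array([-0.0235543 , -0.0376083 , -0.05238222]), 'opening': 1.0021052489626274}
```

View pics/scene0.png

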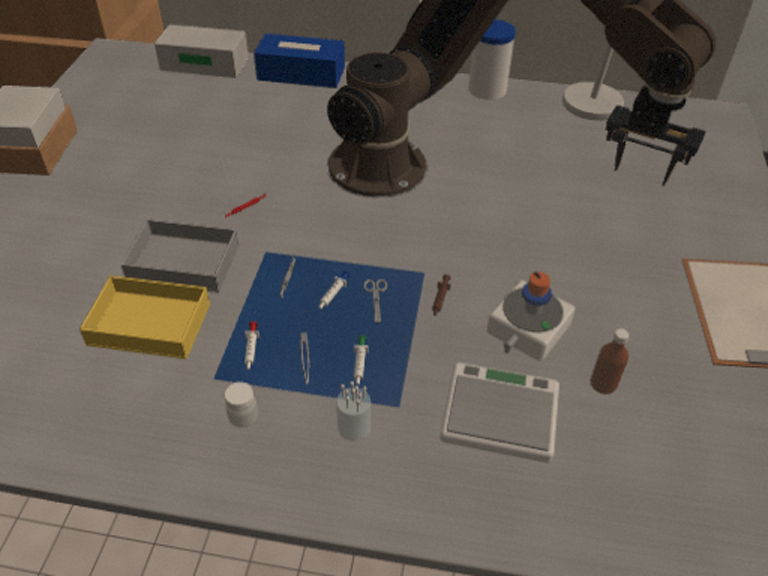

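View pics/side0.png

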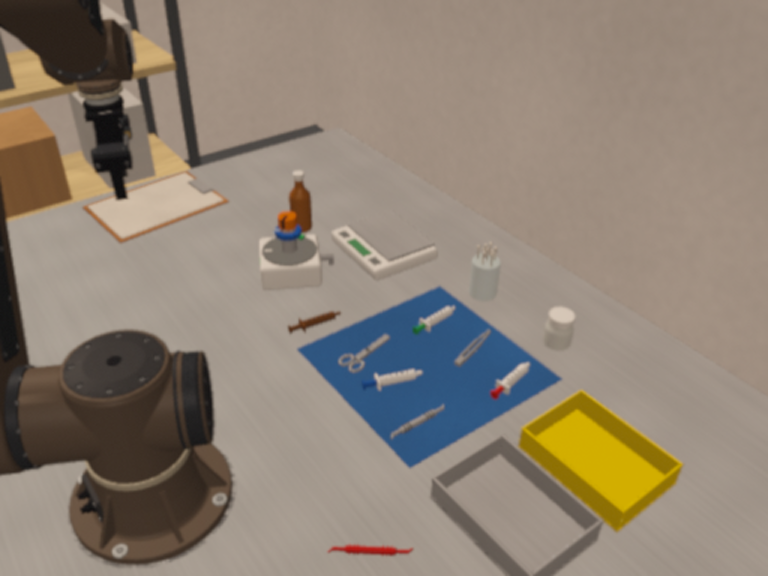

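The scene picture shows all six items on the blue mat: scaler (288,277), blue syringe (333,290), scissors (376,298), red syringe (251,345), forceps (305,357) and green syringe (360,358). The dial is at (538,283) and the green mark at (546,325). The look-alikes are a brown syringe (442,295) and a red scaler (246,205). The side view agrees.

```bash
cat > meas.py <<'E'
from h import *
def items(p,i,z=5,bounds=None):
    hsv=cv2.cvtColor(p,cv2.COLOR_RGB2HSV)
    mat=((hsv[...,0]>98)&(hsv[...,0]<125)&(hsv[...,1]>150)).astype(np.uint8)
    n,l,s,_=cv2.connectedComponentsWithStats(mat); k=1+np.argmax(s[1:,4]); m=(l==k).astype(np.uint8)
    hull=cv2.convexHull(cv2.findNonZero(m)); f=np.zeros_like(m); cv2.fillConvexPoly(f,hull,1)
    f=cv2.erode(f,np.ones((3,3)))
    o=((f>0)&(m==0)).astype(np.uint8)
    o=cv2.morphologyEx(o,cv2.MORPH_CLOSE,np.ones((3,3)))
    n,l,s,c=cv2.connectedComponentsWithStats(o); out=[]
    for k in range(1,n):
        if s[k,4]<25: continue
        q=np.argwhere(l==k)[:,::-1]; X=ray(i,q,z)[:,:2]
        r=cv2.minAreaRect(X.astype(np.float32)); b=cv2.boxPoints(r)
        w=X-X.mean(0); ev,V=np.linalg.eigh(w.T@w); a=V[:,1]; t=w@a
        mid=X.mean(0)+a*(t.max()+t.min())/2; 
        col=cv2.mean(p,(l==k).astype(np.uint8))[:3]
        print(c[k].round(),s[k,4],"mid",mid.round(1),"len",round(np.ptp(t)),"ang",round(np.degrees(np.arctan2(a[1],a[0]))%180,1),"rect",np.round(r[0]),np.array(col).round())
if __name__=="__main__":
  for n in ["scene","side"]:
    z=np.load("pics/%s0.npz"%n); p,d=z["p"],z["d"]; i=camera_info(n)
    print(n); items(p,i)
    hsv=cv2.cvtColor(p,cv2.COLOR_RGB2HSV); W=cloud(i,d); H=hsv[...,0];S=hsv[...,1];V=hsv[...,2]
    for nm,m,zz in [("yellow",(H>20)&(H<30)&(S>180)&(V>80),(40,60)),("dial",(H<12)&(S>170)&(V>90),(140,160)),("green",(H>45)&(H<75)&(S>130),(55,80)),("ring",(H>105)&(H<125)&(S>120),(95,120))]:
        mm=m&(W[...,2]>zz[0])&(W[...,2]<zz[1])&(d>0)
        P=W[mm]; 
        if len(P): print(nm,len(P),P.mean(0).round(1),P.min(0).round(),P.max(0).round(), cv2.minAreaRect(P[:,:2].astype(np.float32)))
    # tray: gray rim heights
    mm=(W[...,2]>42)&(W[...,2]<56)&(d>0)&(S<90); P=W[mm]
    for c,r in (([500,-330],190),):
        print("steel?",n,len(P))
    n2,l,s,c=cv2.connectedComponentsWithStats(((W[...,2]>25)&(W[...,2]<400)&(d>0)&(W[...,0]>150)).astype(np.uint8))
    for k in range(1,n2):
        if s[k,4]>60:
            P=W[l==k]; T=P[P[:,2]>np.percentile(P[:,2],60)]; print("blob",c[k].round(),s[k,4],P.min(0).round(),P.max(0).round(),"medz",np.median(P[:,2]).round(),cv2.minAreaRect(T[:,:2].astype(np.float32)))
E
python3 meas.py
```

```text
scene
[185. 211.] 3473 mid [ 546.8 -108.4] len 347 ang 175.1 rect [545. -98.] [45. 64. 90.]
yellow 2 [ 687.7 -406.3   47.1] [ 685. -440.   45.] [ 690. -372.   49.] ((687.6763305664062, -406.25408935546875), (68.54348754882812, 0.0), 93.69780731201172)
dial 20 [489.8 400.9 147.6] [474. 387. 146.] [504. 416. 154.] ((489.6999816894531, 401.8322448730469), (28.544700622558594, 28.666160583496094), 6.882911682128906)
green 14 [-339.6 -590.7   58.5] [-345. -635.   55.] [-331. -556.   64.] ((-337.9604797363281, -595.4031982421875), (11.260370254516602, 79.10845947265625), 2.748905658721924)
ring 107 [ 34.2  29.  104.8] [-441. -409.   95.] [512. 425. 118.] ((-5.972900390625, 62.390960693359375), (1236.41748046875, 216.7286376953125), 42.421207427978516)
steel? scene 2583
blob [434.  87.] 1619 [150. 496. 214.] [271. 682. 400.] medz 335.0 ((210.8629150390625, 589.340576171875), (178.1234893798828, 74.32879638671875), 70.6326675415039)
blob [15. 95.] 992 [ 150. -919.   25.] [ 211. -795.  146.] medz 87.0 ((176.81661987304688, -852.120849609375), (103.76262664794922, 52.61604690551758), 89.406150
[... 3229 characters left out ...]
4639892578125)
blob [323. 180.] 521 [742.  63.  26.] [804. 124. 121.] medz 78.0 ((775.7085571289062, 94.65120697021484), (57.90262985229492, 56.012969970703125), 49.1784782409668)
blob [373. 216.] 377 [ 758. -137.   25.] [812. -82.  77.] medz 60.0 ((788.1500854492188, -107.94827270507812), (51.479591369628906, 46.935646057128906), 20.63026237487793)
blob [400. 303.] 1957 [ 529. -471.   25.] [ 688. -256.   56.] medz 41.0 ((608.0941162109375, -363.15545654296875), (155.3374786376953, 213.0215301513672), 1.557430624961853)
blob [344. 336.] 2026 [ 347. -464.   25.] [ 503. -251.   56.] medz 43.0 ((424.9805908203125, -357.253173828125), (154.00277709960938, 213.00657653808594), 0.6122303605079651)
```

```bash
python3 - <<'E'
import cv2,numpy as np
a=np.load("pics/scene0.npz")["p"][170:245,320:390]; b=np.load("pics/side0.npz")["p"][130:200,165:230]
a=cv2.resize(a,(390,420),interpolation=cv2.INTER_CUBIC); b=cv2.resize(b,(390,420),interpolation=cv2.INTER_CUBIC)
cv2.imwrite("pics/c1.png",np.hstack([a,b])[:,:,::-1])
E
```

```text
(no output)
```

View pics/c1.png

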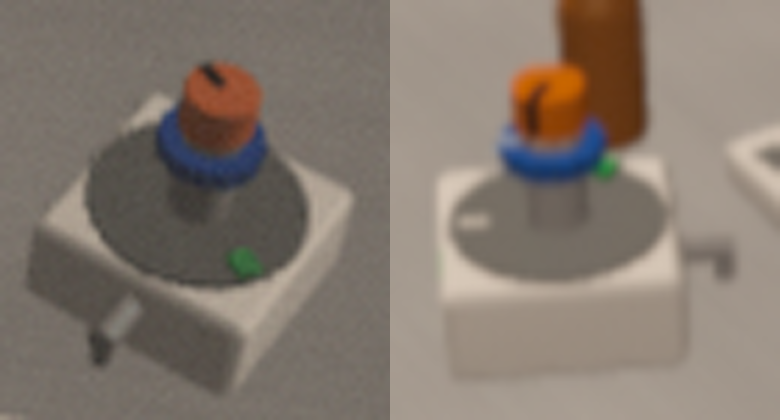

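The crops show the dial's black line pointing up-left in the scene view, away from that camera. The green mark is on the near-right of the deck, and the spout points near-left. I'll move over the unit and look with the wrist camera.

Emit:
carry_out([
  {"dx": -0.04,"dy": -0.011,"dz": -0.007},
  {"dx": -0.08,"dy": -0.022,"dz": -0.014},
  {"dx": -0.12,"dy": -0.032,"dz": -0.021},
  {"dx": -0.161,"dy": -0.042,"dz": -0.028},
  {"dx": -0.161,"dy": -0.042,"dz": -0.028},
])

```text
schema error: expected keys dx, dy, dz, twist
```

Emit:
carry_out([
  {"dx": -0.04,"dy": -0.011,"dz": -0.007},
  {"dx": -0.08,"dy": -0.022,"dz": -0.014},
  {"dx": -0.12,"dy": -0.032,"dz": -0.021},
  {"dx": -0.161,"dy": -0.042,"dz": -0.028},
  {"dx": -0.161,"dy": -0.042,"dz": -0.028},
])

```text
schema error: expected keys dx, dy, dz, twist
```

Emit:
carry_out([
  {"twist": 8},
  {"twist": 16},
  {"twist": 24},
  {"twist": 32},
  {"twist": 32},
])

```text
schema error: expected keys dx, dy, dz, twist
```

Emit:
carry_out([
  {"twist": 8},
  {"twist": 16},
  {"twist": 24},
  {"twist": 32},
  {"twist": 32},
])

```text
schema error: expected keys dx, dy, dz, twist
```

```bash
cat > dial.py <<'E'
from h import *
import sys
def look(name):
    p,d,i=cam("wrist"); save(name,p)
    hsv=cv2.cvtColor(p,cv2.COLOR_RGB2HSV); H,S,V=[hsv[...,k].astype(int) for k in range(3)]
    def big(m):
        n,l,s,c=cv2.connectedComponentsWithStats(m.astype(np.uint8)); k=1+np.argmax(s[1:,4]); return l==k
    g=big((H>45)&(H<80)&(S>110)); G=ray(i,np.argwhere(g)[:,::-1].mean(0),67)[0]
    o=((H<14)|(H>172))&(S>130)&(V>70); o=big(o)
    hull=cv2.convexHull(cv2.findNonZero(o.astype(np.uint8))); f=np.zeros(o.shape,np.uint8); cv2.fillConvexPoly(f,hull,1)
    el=cv2.minEnclosingCircle(hull)
    blk=big((f>0)&(p.max(2)<70)); q=np.argwhere(blk)[:,::-1]
    B=ray(i,q,146)[:,:2]; w=B-B.mean(0); ev,Vv=np.linalg.eigh(w.T@w)
    print("mark",G.round(1),"blackmean",B.mean(0).round(1),"axis ang",round(np.degrees(np.arctan2(*Vv[::-1,1])),1),"n",len(q))
    t=w@Vv[:,1]; print("ends",(B.mean(0)+Vv[:,1]*t.min()).round(1),(B.mean(0)+Vv[:,1]*t.max()).round(1))
    X=ray(i,hull.reshape(-1,2),146)[:,:2]; print("dial hull circle",np.round(cv2.minEnclosingCircle(X.astype(np.float32)),1) if 0 else cv2.minEnclosingCircle(X.astype(np.float32)))
    b=(H>100)&(H<128)&(S>120); b=big(b); X=ray(i,cv2.convexHull(cv2.findNonZero(b.astype(np.uint8))).reshape(-1,2),112)[:,:2]
    print("ring circle",cv2.minEnclosingCircle(X.astype(np.float32)), "px", np.argwhere(b)[:,::-1].mean(0).round())
    s=state(); print(s["t"],s["eef_pos"].round(1),np.degrees(s["tcp_rot"]).round(1),s["joints"].round(2))
if __name__=="__main__": look(sys.argv[1])
E
python3 dial.py w1.png
```

```text
mark [357.6 291.9  67. ] blackmean [280.1 705.7] axis ang 147.8 n 25
ends [284.  703.2] [277.4 707.4]
dial hull circle ((231.26162719726562, 744.4081420898438), 70.73050689697266)
ring circle ((365.62042236328125, 691.6866455078125), 0.4864121377468109) px [416. 314.]
0.2 [208.2 589.2 214.3] [-180.    -0.   160.5] [ 1.13  0.49  1.56 -0.    1.09 -0.11]
```

View pics/w1.png

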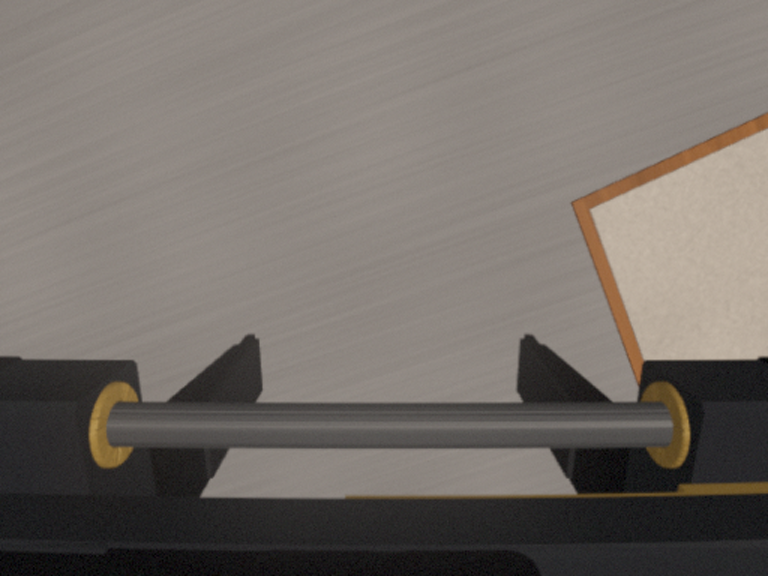

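The call was refused because every key must be given, so nothing moved. The wrist view shows the jaws in the bottom of the picture, so things to be seen should lie toward tool +x. I'll aim for a standoff.

Emit:
carry_out([
  {"dx": -0.045,"dy": -0.02,"dz": -0.007,"twist": 8},
  {"dx": -0.09,"dy": -0.04,"dz": -0.014,"twist": 16},
  {"dx": -0.135,"dy": -0.06,"dz": -0.021,"twist": 24},
  {"dx": -0.18,"dy": -0.079,"dz": -0.028,"twist": 32},
  {"dx": -0.18,"dy": -0.079,"dz": -0.028,"twist": 32},
])

```text
t: 0.7
eef_pos: [355.4, 451.8, 243.5]
tcp_rot: [3.14, 0.001, 2.234]
ft_force: [0.4, 0.8, -0.2]
opening: 1.0
```

```bash
cat > plan.py <<'E'
# python3 plan.py x y z yaw  -> tool-frame delta from the present pose (tool down)
from h import *
import sys
from scipy.spatial.transform import Rotation as Ro
s=state(); R=Ro.from_euler("xyz",s["tcp_rot"])
x,y,z,yaw=map(float,sys.argv[1:5])
d=R.inv().apply(np.array([x,y,z])-s["eef_pos"])/1000
y0=np.degrees(s["tcp_rot"][2]); tw=-((yaw-y0+180)%360-180)
print("now",round(s["t"],2),s["eef_pos"].round(1),round(y0,1),"q6",s["joints"][5].round(2),"F",s["ft_force"].round(1),"op",round(s["opening"]*95.1,1),"| delta",d.round(4),"twist",round(tw,1))
E
python3 plan.py 492 321 270 96
```

```text
now 0.7 [355.4 451.8 243.5] 128.0 q6 0.13 F [ 0.4  0.8 -0.2] op 95.1 | delta [-0.1872  0.0272 -0.0263] twist 32.0
```

Emit:
carry_out([
  {"dx": -0.045,"dy": 0.007,"dz": -0.007,"twist": 8},
  {"dx": -0.09,"dy": 0.014,"dz": -0.013,"twist": 16},
  {"dx": -0.135,"dy": 0.02,"dz": -0.02,"twist": 24},
  {"dx": -0.187,"dy": 0.027,"dz": -0.026,"twist": 32},
  {"dx": -0.187,"dy": 0.027,"dz": -0.026,"twist": 32},
])

```text
t: 1.2
eef_pos: [492.4, 322.5, 268.9]
tcp_rot: [3.14, 0.0, 1.677]
ft_force: [0.0, -0.4, -0.4]
opening: 0.997
```

```bash
python3 dial.py w2.png
```

```text
mark [524.4 425.5  67. ] blackmean [472.6 394.7] axis ang -146.1 n 79
ends [479.  399.1] [466.  390.3]
dial hull circle ((481.3482971191406, 400.7585144042969), 19.292638778686523)
ring circle ((522.3133544921875, 157.9115753173828), 131.27491760253906) px [272. 313.]
1.25 [490.9 323.7 268.5] [180.   -0.   96.4] [ 0.47  0.39  1.58 -0.    1.17  0.36]
```

View pics/w2.png

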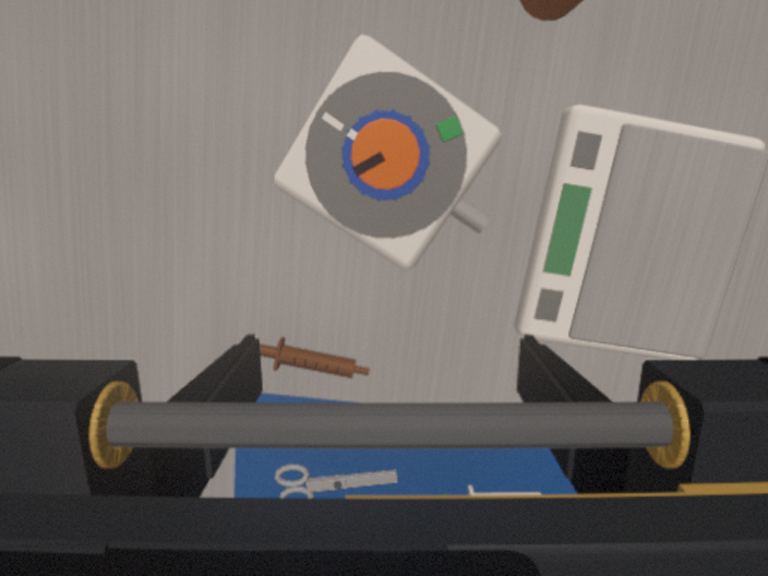

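The wrist view shows the dial at (386,154), with its line pointing left-down to (360,168). The green mark is at (449,128), the spout at (470,215), and the ring's white line lines up with the deck's line. I'll measure again now the arm has settled.

```bash
sed -i 's/b=(H>100)&(H<128)&(S>120); b=big(b)/b=(H>100)\&(H<128)\&(S>120); b[:60]=0; c0=np.array(el[0]); yy,xx=np.mgrid[:384,:512]; b\&=np.hypot(xx-c0[0],yy-c0[1])<45; b=big(b)/' dial.py; python3 dial.py w2b.png; python3 plan.py 482 401 180 96
```

```text
mark [524.4 425.4  67. ] blackmean [472.3 394.6] axis ang -145.3 n 77
ends [478.8 399.1] [465.8 390.1]
dial hull circle ((481.29705810546875, 400.780517578125), 19.26921272277832)
ring circle ((481.04296875, 400.76055908203125), 27.189054489135742) px [260. 107.]
1.3 [489.6 324.9 268.3] [-180.    -0.    96.5] [0.47 0.39 1.58 0.   1.17 0.36]
now 1.3 [489.6 324.9 268.3] 96.5 q6 0.36 F [-0.9 -0.5  0.3] op 95.3 | delta [0.0765 0.0011 0.0883] twist 0.5
```

Emit:
carry_out([
  {"dx": 0.038,"dy": 0,"dz": 0,"twist": 0},
  {"dx": 0.076,"dy": 0.001,"dz": 0.02,"twist": 0},
  {"dx": 0.076,"dy": 0.001,"dz": 0.06,"twist": 0},
  {"dx": 0.076,"dy": 0.001,"dz": 0.1,"twist": 0},
  {"dx": 0.076,"dy": 0.001,"dz": 0.1,"twist": 0},
])

```text
t: 1.8
eef_pos: [478.1, 401.2, 163.8]
tcp_rot: [-3.133, 0.004, 1.689]
ft_force: [-0.7, 0.4, 0.2]
opening: 1.001
```

Emit:
carry_out([
  {"dx": 0,"dy": 0,"dz": 0.03,"twist": 0},
  {"dx": 0,"dy": 0,"dz": 0.06,"twist": 0},
  {"dx": 0,"dy": 0,"dz": 0.081,"twist": 0},
  {"dx": 0,"dy": 0,"dz": 0.081,"twist": 0},
  {"dx": 0,"dy": 0,"dz": 0.081,"twist": 0},
])

```text
t: 2.3
eef_pos: [481.8, 401.9, 89.4]
tcp_rot: [3.14, -0.001, 1.686]
ft_force: [0.2, -0.5, 0.5]
opening: 0.997
```

```bash
python3 plan.py 481.5 400.8 87 96.5
```

```text
now 2.3 [481.8 401.9  89.4] 96.6 q6 0.47 F [ 0.2 -0.5  0.5] op 94.8 | delta [-0.0011 -0.0004  0.0024] twist 0.1
```

Grip the ring.

Emit:
carry_out([
  {"dx": 0,"dy": 0,"dz": 0,"twist": 0},
  {"dx": 0,"dy": 0,"dz": 0,"twist": 0},
  {"dx": 0,"dy": 0,"dz": 0,"twist": 0},
  {"dx": 0,"dy": 0,"dz": 0,"twist": 0},
  {"dx": 0,"dy": 0,"dz": 0,"twist": 0},
], grip=0.03)

```text
t: 2.8
eef_pos: [481.7, 401.0, 87.9]
tcp_rot: [3.141, -0.0, 1.685]
ft_force: [-0.4, -0.3, 0.4]
opening: 0.639
```

Emit:
carry_out([
  {"dx": 0,"dy": 0,"dz": 0,"twist": -4},
  {"dx": 0,"dy": 0,"dz": 0,"twist": -8},
  {"dx": 0,"dy": 0,"dz": 0,"twist": -12},
  {"dx": 0,"dy": 0,"dz": 0,"twist": -16},
  {"dx": 0,"dy": 0,"dz": 0,"twist": -20},
])

```text
t: 3.3
eef_pos: [481.5, 400.8, 87.8]
tcp_rot: [-3.141, -0.0, 2.036]
ft_force: [-2.0, -1.1, 2.0]
opening: 0.579
```

```bash
python3 plan.py 481.5 400.8 87 96.5; python3 -c "
from cell import *;print(state()['moment'])"
```

```text
now 3.3 [481.5 400.8  87.8] 116.7 q6 0.12 F [-2.  -1.1  2. ] op 55.1 | delta [-0.      0.      0.0008] twist 20.2
[-0.24421964  0.25017876 -0.29409245]
```

Emit:
carry_out([
  {"dx": 0,"dy": 0,"dz": 0,"twist": -6},
  {"dx": 0,"dy": 0,"dz": 0,"twist": -12},
  {"dx": 0,"dy": 0,"dz": 0,"twist": -18},
  {"dx": 0,"dy": 0,"dz": 0,"twist": -24},
  {"dx": 0,"dy": 0,"dz": 0,"twist": -30},
])

```text
t: 3.8
eef_pos: [481.0, 400.5, 87.8]
tcp_rot: [-3.14, -0.001, 2.561]
ft_force: [-2.9, -2.9, 4.6]
opening: 0.581
```

Emit:
carry_out([
  {"dx": 0,"dy": 0,"dz": 0,"twist": -6},
  {"dx": 0,"dy": 0,"dz": 0,"twist": -12},
  {"dx": 0,"dy": 0,"dz": 0,"twist": -18},
  {"dx": 0,"dy": 0,"dz": 0,"twist": -24},
  {"dx": 0,"dy": 0,"dz": 0,"twist": -28},
])

```text
t: 4.3
eef_pos: [480.8, 400.0, 87.7]
tcp_rot: [-3.14, -0.002, 3.05]
ft_force: [-4.7, -6.8, 5.8]
opening: 0.577
```

Emit:
carry_out([
  {"dx": 0,"dy": 0,"dz": 0,"twist": 0},
  {"dx": 0,"dy": 0,"dz": 0,"twist": 0},
  {"dx": 0,"dy": 0,"dz": 0,"twist": 0},
])

```text
t: 4.6
eef_pos: [480.8, 400.0, 87.7]
tcp_rot: [-3.139, -0.002, 3.047]
ft_force: [-4.1, -6.1, 5.4]
opening: 0.581
```

Emit:
carry_out([
  {"dx": 0,"dy": 0,"dz": 0,"twist": 0},
  {"dx": 0,"dy": 0,"dz": 0,"twist": 0},
  {"dx": 0,"dy": 0,"dz": 0,"twist": 0},
  {"dx": 0,"dy": 0,"dz": 0,"twist": 0},
  {"dx": 0,"dy": 0,"dz": 0,"twist": 0},
], grip=0.095)

```text
t: 5.1
eef_pos: [481.7, 401.0, 87.6]
tcp_rot: [3.141, 0.0, 3.046]
ft_force: [-0.5, -0.4, 0.8]
opening: 0.947
```

```bash
python3 plan.py 481.5 400.8 87 96.5
```

```text
now 5.1 [481.7 401.   87.6] 174.5 q6 -0.89 F [-0.5 -0.4  0.8] op 90.0 | delta [ 0.0001 -0.0003  0.0006] twist 78.0
```

Emit:
carry_out([
  {"dx": 0,"dy": 0,"dz": -0.033,"twist": 8},
  {"dx": 0,"dy": 0,"dz": -0.033,"twist": 16},
  {"dx": 0,"dy": 0,"dz": -0.033,"twist": 24},
  {"dx": 0,"dy": 0,"dz": -0.033,"twist": 32},
  {"dx": 0,"dy": 0,"dz": -0.033,"twist": 40},
])

```text
t: 5.6
eef_pos: [481.6, 401.0, 120.7]
tcp_rot: [3.141, -0.0, 2.342]
ft_force: [0.7, 0.1, 0.4]
opening: 0.994
```

Emit:
carry_out([
  {"dx": 0,"dy": 0,"dz": 0,"twist": 8},
  {"dx": 0,"dy": 0,"dz": 0,"twist": 16},
  {"dx": 0,"dy": 0,"dz": 0,"twist": 24},
  {"dx": 0,"dy": 0,"dz": 0,"twist": 32},
  {"dx": 0,"dy": 0,"dz": 0,"twist": 40},
])

```text
t: 6.1
eef_pos: [481.6, 401.0, 120.6]
tcp_rot: [3.142, -0.0, 1.644]
ft_force: [0.4, 0.6, 1.1]
opening: 0.998
```

Emit:
carry_out([
  {"dx": 0,"dy": 0,"dz": 0,"twist": 8},
  {"dx": 0,"dy": 0,"dz": 0,"twist": 16},
  {"dx": 0,"dy": 0,"dz": 0,"twist": 24},
  {"dx": 0,"dy": 0,"dz": 0,"twist": 32},
  {"dx": 0,"dy": 0,"dz": 0,"twist": 40},
])

```text
t: 6.6
eef_pos: [481.6, 401.0, 120.6]
tcp_rot: [-3.142, -0.0, 0.946]
ft_force: [-0.4, -0.7, 0.1]
opening: 0.999
```

Emit:
carry_out([
  {"dx": 0,"dy": 0,"dz": 0,"twist": 5},
  {"dx": 0,"dy": 0,"dz": 0,"twist": 10},
  {"dx": 0,"dy": 0,"dz": 0,"twist": 10},
  {"dx": 0,"dy": 0,"dz": 0,"twist": 10},
  {"dx": 0,"dy": 0,"dz": 0,"twist": 10},
], grip=0.02)

```text
t: 7.1
eef_pos: [481.7, 401.0, 120.7]
tcp_rot: [-3.142, -0.0, 0.779]
ft_force: [0.2, 0.7, 0.5]
opening: 0.638
```

Emit:
carry_out([
  {"dx": 0,"dy": 0,"dz": 0,"twist": 0},
  {"dx": 0,"dy": 0,"dz": 0,"twist": 0},
  {"dx": 0,"dy": 0,"dz": 0,"twist": 0},
  {"dx": 0,"dy": 0,"dz": 0,"twist": 0},
  {"dx": 0,"dy": 0,"dz": 0,"twist": 0},
])

```text
t: 7.6
eef_pos: [482.3, 400.3, 120.8]
tcp_rot: [3.14, -0.0, 0.778]
ft_force: [3.3, -6.0, 0.2]
opening: 0.416
```

```bash
python3 plan.py 481.5 400.8 120 44.5
```

```text
now 7.6 [482.3 400.3 120.8] 44.6 q6 1.38 F [ 3.3 -6.   0.2] op 39.6 | delta [-0.0003 -0.0009  0.0008] twist 0.1
```

Emit:
carry_out([
  {"dx": 0,"dy": 0,"dz": 0,"twist": -8},
  {"dx": 0,"dy": 0,"dz": 0,"twist": -16},
  {"dx": 0,"dy": 0,"dz": 0,"twist": -24},
  {"dx": 0,"dy": 0,"dz": 0,"twist": -32},
  {"dx": 0,"dy": 0,"dz": 0,"twist": -40},
])

```text
t: 8.1
eef_pos: [482.0, 400.0, 120.6]
tcp_rot: [3.141, 0.001, 1.481]
ft_force: [1.9, -6.0, 1.2]
opening: 0.415
```

Emit:
carry_out([
  {"dx": 0,"dy": 0,"dz": 0,"twist": -8},
  {"dx": 0,"dy": 0,"dz": 0,"twist": -16},
  {"dx": 0,"dy": 0,"dz": 0,"twist": -24},
  {"dx": 0,"dy": 0,"dz": 0,"twist": -32},
  {"dx": 0,"dy": 0,"dz": 0,"twist": -40},
])

```text
t: 8.6
eef_pos: [481.9, 400.0, 120.6]
tcp_rot: [-3.141, 0.001, 2.18]
ft_force: [1.6, -6.3, 1.6]
opening: 0.415
```

Emit:
carry_out([
  {"dx": 0,"dy": 0,"dz": 0,"twist": -8},
  {"dx": 0,"dy": 0,"dz": 0,"twist": -16},
  {"dx": 0,"dy": 0,"dz": 0,"twist": -24},
  {"dx": 0,"dy": 0,"dz": 0,"twist": -32},
  {"dx": 0,"dy": 0,"dz": 0,"twist": -40},
])

```text
t: 9.1
eef_pos: [481.8, 399.9, 120.6]
tcp_rot: [-3.14, 0.0, 2.878]
ft_force: [2.8, -6.5, 0.2]
opening: 0.415
```

Emit:
carry_out([
  {"dx": 0,"dy": 0,"dz": 0,"twist": -8},
  {"dx": 0,"dy": 0,"dz": 0,"twist": -16},
  {"dx": 0,"dy": 0,"dz": 0,"twist": -24},
  {"dx": 0,"dy": 0,"dz": 0,"twist": -32},
  {"dx": 0,"dy": 0,"dz": 0,"twist": -40},
])

```text
t: 9.6
eef_pos: [481.8, 399.8, 120.6]
tcp_rot: [-3.14, -0.001, -2.707]
ft_force: [2.1, -6.8, 1.0]
opening: 0.416
```

Emit:
carry_out([
  {"dx": 0,"dy": 0,"dz": 0,"twist": -5},
  {"dx": 0,"dy": 0,"dz": 0,"twist": -10},
  {"dx": 0,"dy": 0,"dz": 0,"twist": -15},
  {"dx": 0,"dy": 0,"dz": 0,"twist": -15},
  {"dx": 0,"dy": 0,"dz": 0,"twist": -15},
])

```text
t: 10.1
eef_pos: [481.8, 399.8, 120.6]
tcp_rot: [-3.14, -0.001, -2.451]
ft_force: [1.9, -7.8, 1.1]
opening: 0.42
```

Emit:
carry_out([
  {"dx": 0,"dy": 0,"dz": 0,"twist": 0},
  {"dx": 0,"dy": 0,"dz": 0,"twist": 0},
  {"dx": 0,"dy": 0,"dz": 0,"twist": 0},
  {"dx": 0,"dy": 0,"dz": 0,"twist": 0},
  {"dx": 0,"dy": 0,"dz": 0,"twist": 0},
], grip=0.095)

```text
t: 10.6
eef_pos: [481.6, 401.1, 120.7]
tcp_rot: [3.141, 0.0, -2.451]
ft_force: [0.7, 0.7, -0.0]
opening: 0.78
```

Emit:
carry_out([
  {"dx": 0,"dy": 0,"dz": -0.04,"twist": 0},
  {"dx": 0,"dy": 0,"dz": -0.08,"twist": 0},
  {"dx": 0,"dy": 0,"dz": -0.12,"twist": 0},
  {"dx": -0.04,"dy": 0,"dz": -0.14,"twist": 0},
  {"dx": -0.076,"dy": 0,"dz": -0.147,"twist": 0},
])

```text
t: 11.1
eef_pos: [541.3, 450.4, 271.8]
tcp_rot: [-3.141, 0.005, -2.452]
ft_force: [-0.4, 0.3, -0.4]
opening: 0.996
```

Emit:
carry_out([
  {"dx": 0,"dy": 0,"dz": 0,"twist": 0},
  {"dx": 0,"dy": 0,"dz": 0,"twist": 0},
  {"dx": 0,"dy": 0,"dz": 0,"twist": 0},
])

```text
t: 11.4
eef_pos: [539.5, 448.9, 267.1]
tcp_rot: [3.141, -0.001, -2.451]
ft_force: [-0.3, -0.6, 1.2]
opening: 0.999
```

```bash
python3 dial.py w3.png
```

```text
mark [524.4 425.5  67. ] blackmean [491.2 405. ] axis ang -156.5 n 77
ends [498.4 408.1] [483.8 401.7]
dial hull circle ((481.1957702636719, 400.7029724121094), 19.293394088745117)
ring circle ((481.3318786621094, 400.66754150390625), 27.463817596435547) px [258. 108.]
11.45 [539.5 448.9 267.4] [ 1.800e+02 -1.000e-01 -1.405e+02] [ 0.6   0.57  1.28  0.    1.3  -1.66]
```

View pics/w3.png

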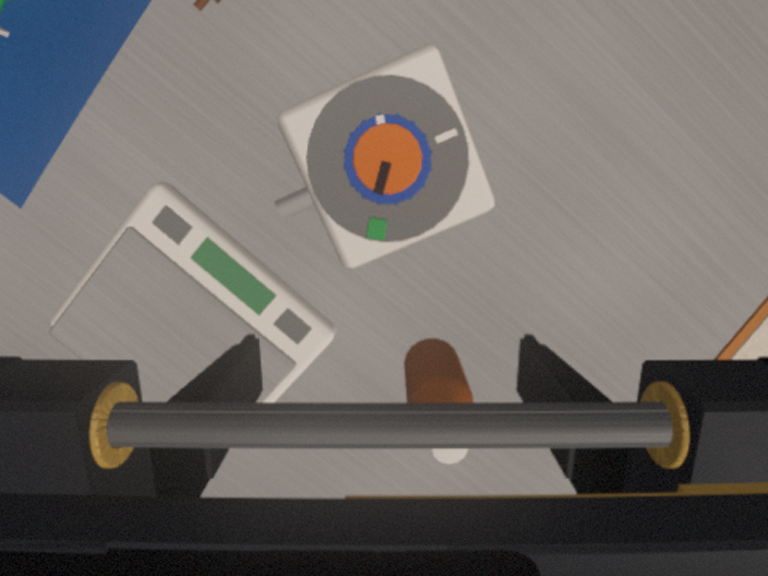

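The view shows the dial line at (382,180) and the green mark at (377,229). The line stands at about 24° against 29.7° for the mark, and the ring is about 75° loose. I'll nudge the dial by +8° and then tighten the ring.

Emit:
carry_out([
  {"dx": 0.036,"dy": 0,"dz": 0.007,"twist": 0},
  {"dx": 0.076,"dy": 0,"dz": 0.027,"twist": 0},
  {"dx": 0.076,"dy": 0,"dz": 0.067,"twist": 0},
  {"dx": 0.076,"dy": 0,"dz": 0.107,"twist": 0},
  {"dx": 0.076,"dy": 0,"dz": 0.127,"twist": 0},
])

```text
t: 11.95
eef_pos: [479.9, 399.8, 138.2]
tcp_rot: [3.141, -0.003, -2.452]
ft_force: [0.2, -0.3, 0.3]
opening: 1.002
```

Emit:
carry_out([
  {"dx": 0,"dy": 0,"dz": 0.02,"twist": 0},
  {"dx": 0,"dy": 0,"dz": 0.02,"twist": 0},
  {"dx": 0,"dy": 0,"dz": 0.02,"twist": 0},
  {"dx": 0,"dy": 0,"dz": 0.02,"twist": 0},
  {"dx": 0,"dy": 0,"dz": 0.02,"twist": 0},
], grip=0.02)

```text
t: 12.45
eef_pos: [481.9, 401.2, 121.9]
tcp_rot: [-3.141, 0.002, -2.452]
ft_force: [0.3, -0.5, 0.6]
opening: 0.633
```

Emit:
carry_out([
  {"dx": 0,"dy": 0,"dz": 0,"twist": 0},
  {"dx": 0,"dy": 0,"dz": 0,"twist": 0},
  {"dx": 0,"dy": 0,"dz": 0,"twist": 0},
  {"dx": 0,"dy": 0,"dz": 0,"twist": 0},
  {"dx": 0,"dy": 0,"dz": 0,"twist": 0},
])

```text
t: 12.95
eef_pos: [482.4, 400.3, 121.1]
tcp_rot: [-3.14, 0.001, -2.452]
ft_force: [3.5, -5.9, 3.0]
opening: 0.417
```

Emit:
carry_out([
  {"dx": 0,"dy": 0,"dz": 0,"twist": -4},
  {"dx": 0,"dy": 0,"dz": 0,"twist": -8},
  {"dx": 0,"dy": 0,"dz": 0,"twist": -8},
  {"dx": 0,"dy": 0,"dz": 0,"twist": -8},
])

```text
t: 13.35
eef_pos: [482.3, 400.3, 121.1]
tcp_rot: [-3.14, 0.0, -2.312]
ft_force: [3.0, -5.8, 2.9]
opening: 0.415
```

Emit:
carry_out([
  {"dx": 0,"dy": 0,"dz": 0,"twist": 0},
  {"dx": 0,"dy": 0,"dz": 0,"twist": 0},
  {"dx": 0,"dy": 0,"dz": 0,"twist": 0},
  {"dx": 0,"dy": 0,"dz": 0,"twist": 0},
  {"dx": 0,"dy": 0,"dz": 0,"twist": 0},
], grip=0.095)

```text
t: 13.85
eef_pos: [481.5, 401.1, 120.6]
tcp_rot: [3.141, -0.0, -2.312]
ft_force: [-0.4, 0.2, 0.5]
opening: 0.778
```

Emit:
carry_out([
  {"dx": 0,"dy": 0,"dz": 0,"twist": 0},
  {"dx": 0,"dy": 0,"dz": 0,"twist": 0},
  {"dx": 0,"dy": 0,"dz": 0.02,"twist": 0},
  {"dx": 0,"dy": 0,"dz": 0.033,"twist": 0},
  {"dx": 0,"dy": 0,"dz": 0.033,"twist": 0},
])

```text
t: 14.35
eef_pos: [480.9, 400.4, 85.8]
tcp_rot: [3.141, -0.003, -2.312]
ft_force: [0.1, -0.1, -0.4]
opening: 1.001
```

Emit:
carry_out([
  {"dx": 0,"dy": 0,"dz": 0,"twist": 0},
  {"dx": 0,"dy": 0,"dz": 0,"twist": 0},
  {"dx": 0,"dy": 0,"dz": 0,"twist": 0},
  {"dx": 0,"dy": 0,"dz": 0,"twist": 0},
  {"dx": 0,"dy": 0,"dz": 0,"twist": 0},
], grip=0.03)

```text
t: 14.85
eef_pos: [481.7, 401.0, 88.0]
tcp_rot: [-3.142, 0.001, -2.312]
ft_force: [0.4, -1.0, -0.6]
opening: 0.632
```

Emit:
carry_out([
  {"dx": 0,"dy": 0,"dz": 0,"twist": 0},
  {"dx": 0,"dy": 0,"dz": 0,"twist": 0},
  {"dx": 0,"dy": 0,"dz": 0,"twist": 0},
])

```text
t: 15.15
eef_pos: [482.4, 400.4, 87.9]
tcp_rot: [-3.14, 0.001, -2.312]
ft_force: [2.8, -4.3, 0.7]
opening: 0.581
```

```bash
python3 plan.py 481.5 400.8 87 140
```

```text
now 15.15 [482.4 400.4  87.9] -132.5 q6 -1.81 F [ 2.8 -4.3  0.7] op 55.2 | delta [0.0003 0.0009 0.0009] twist 87.5
```

Emit:
carry_out([
  {"dx": 0,"dy": 0,"dz": 0,"twist": 6},
  {"dx": 0,"dy": 0,"dz": 0,"twist": 12},
  {"dx": 0,"dy": 0,"dz": 0,"twist": 18},
  {"dx": 0,"dy": 0,"dz": 0,"twist": 24},
  {"dx": 0,"dy": 0,"dz": 0,"twist": 30},
])

```text
t: 15.65
eef_pos: [482.6, 400.1, 88.0]
tcp_rot: [-3.14, 0.001, -2.839]
ft_force: [5.6, -7.2, 1.0]
opening: 0.583
```

Emit:
carry_out([
  {"dx": 0,"dy": 0,"dz": 0,"twist": 6},
  {"dx": 0,"dy": 0,"dz": 0,"twist": 12},
  {"dx": 0,"dy": 0,"dz": 0,"twist": 18},
  {"dx": 0,"dy": 0,"dz": 0,"twist": 24},
  {"dx": 0,"dy": 0,"dz": 0,"twist": 30},
])

```text
t: 16.15
eef_pos: [482.6, 399.8, 87.9]
tcp_rot: [-3.14, 0.002, 2.92]
ft_force: [5.0, -9.5, 2.2]
opening: 0.579
```

Emit:
carry_out([
  {"dx": 0,"dy": 0,"dz": 0,"twist": 3},
  {"dx": 0,"dy": 0,"dz": 0,"twist": 6},
  {"dx": 0,"dy": 0,"dz": 0,"twist": 9},
  {"dx": 0,"dy": 0,"dz": 0,"twist": 12},
  {"dx": 0,"dy": 0,"dz": 0,"twist": 12},
])

```text
t: 16.65
eef_pos: [482.6, 399.6, 87.9]
tcp_rot: [-3.141, 0.002, 2.713]
ft_force: [5.2, -9.5, 1.7]
opening: 0.58
```

```bash
python3 plan.py 481.5 400.8 87 140; python3 -c "
from cell import *;s=state();print(s['moment'],s['joints'])"
```

```text
now 16.65 [482.6 399.6  87.9] 155.4 q6 -0.55 F [ 5.2 -9.5  1.7] op 55.1 | delta [0.0015 0.0006 0.0009] twist 15.4
[-1.71657412 -0.90836658 -0.23970115] [ 0.58714704  0.63615148  1.67450219 -0.00271126  0.83093801 -0.55310201]
```

Emit:
carry_out([
  {"dx": 0,"dy": 0,"dz": 0,"twist": 2},
  {"dx": 0,"dy": 0,"dz": 0,"twist": 4},
  {"dx": 0,"dy": 0,"dz": 0,"twist": 4},
])

```text
t: 16.95
eef_pos: [482.5, 399.6, 87.9]
tcp_rot: [-3.141, 0.002, 2.644]
ft_force: [4.6, -9.8, 3.1]
opening: 0.58
```

```bash
python3 -c "
from cell import *;s=state();print(s['moment'],s['tcp_rot'],s['tau'][5])"
```

```text
[-1.75608329 -0.85230812  0.01018156] [-3.14057811e+00  1.81008666e-03  2.64391597e+00] 0.39023006334900856
```

Emit:
carry_out([
  {"dx": 0,"dy": 0,"dz": 0,"twist": 2},
  {"dx": 0,"dy": 0,"dz": 0,"twist": 4},
  {"dx": 0,"dy": 0,"dz": 0,"twist": 4},
])

```text
t: 17.25
eef_pos: [481.6, 400.1, 88.0]
tcp_rot: [-3.14, 0.0, 2.574]
ft_force: [-0.2, -6.8, 4.5]
opening: 0.581
```

```bash
python3 -c "
from cell import *;s=state();print(s['moment'],s['tcp_rot'],s['tau'][5])"
```

```text
[-1.15170522 -0.0191991  -0.18834844] [-3.14032339e+00  3.79896365e-04  2.57362745e+00] 0.11957595124840736
```

Emit:
carry_out([
  {"dx": 0,"dy": 0,"dz": 0,"twist": 2},
  {"dx": 0,"dy": 0,"dz": 0,"twist": 4},
  {"dx": 0,"dy": 0,"dz": 0,"twist": 4},
])

```text
t: 17.55
eef_pos: [481.3, 400.3, 87.9]
tcp_rot: [-3.14, 0.0, 2.505]
ft_force: [-1.5, -5.4, 5.1]
opening: 0.58
```

```bash
python3 -c "
from cell import *;s=state();print(s['moment'],s['tcp_rot'],s['tau'][5])"
```

```text
[-0.98646171  0.3752317  -0.2148482 ] [-3.14026081e+00  7.90678001e-05  2.50459964e+00] 0.2500493545085192
```

Lateral force patterns shifted, so the pads seem to be slipping at the stop. Release and look.

Emit:
carry_out([
  {"dx": 0,"dy": 0,"dz": 0,"twist": 0},
  {"dx": 0,"dy": 0,"dz": 0,"twist": 0},
  {"dx": 0,"dy": 0,"dz": 0,"twist": 0},
  {"dx": 0,"dy": 0,"dz": 0,"twist": 0},
  {"dx": 0,"dy": 0,"dz": 0,"twist": 0},
], grip=0.095)

```text
t: 18.05
eef_pos: [481.7, 401.1, 87.6]
tcp_rot: [3.141, -0.0, 2.505]
ft_force: [0.9, -0.7, -0.3]
opening: 0.944
```

Emit:
carry_out([
  {"dx": 0,"dy": 0,"dz": -0.04,"twist": 0},
  {"dx": 0,"dy": 0,"dz": -0.08,"twist": 0},
  {"dx": 0,"dy": 0,"dz": -0.12,"twist": 0},
  {"dx": -0.03,"dy": 0,"dz": -0.16,"twist": 0},
  {"dx": -0.076,"dy": 0,"dz": -0.18,"twist": 0},
])

```text
t: 18.55
eef_pos: [542.5, 357.0, 271.9]
tcp_rot: [3.137, 0.002, 2.508]
ft_force: [0.6, -0.4, -0.2]
opening: 1.002
```

Emit:
carry_out([
  {"dx": 0,"dy": 0,"dz": 0,"twist": 0},
  {"dx": 0,"dy": 0,"dz": 0,"twist": 0},
  {"dx": 0,"dy": 0,"dz": 0,"twist": 0},
])

```text
t: 18.85
eef_pos: [541.8, 356.1, 266.6]
tcp_rot: [-3.14, -0.001, 2.505]
ft_force: [-0.4, 0.2, 0.1]
opening: 0.997
```

```bash
python3 dial.py w4.png
```

```text
Traceback (most recent call last):
  File "dial.py", line 20, in <module>
    if __name__=="__main__": look(sys.argv[1])
                             ~~~~^^^^^^^^^^^^^
  File "dial.py", line 12, in look
    blk=big((f>0)&(p.max(2)<70)); q=np.argwhere(blk)[:,::-1]
  File "dial.py", line 7, in big
    n,l,s,c=cv2.connectedComponentsWithStats(m.astype(np.uint8)); k=1+np.argmax(s[1:,4]); return l==k
                                                                      ~~~~~~~~~^^^^^^^^^
ValueError: attempt to get argmax of an empty sequence
```

View pics/w4.png

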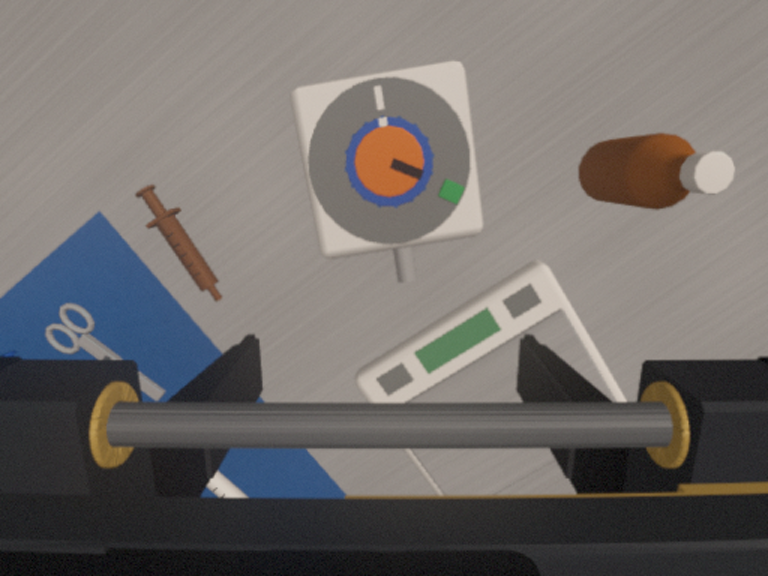

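The ring's white line at (383,122) lies in line with the deck line at (378,97), so the ring is tight. The dial line at (407,169) points near the mark at (452,192). I'll quantify that, and measure the instruments again from the side camera.

```bash
sed -i 's/o=big(o)$/yy,xx=np.mgrid[:384,:512]; o=big(o\&(np.hypot(xx-258,yy-106)<40))/' dial.py; python3 dial.py w4b.png; python3 - <<'E'
from meas import *
for n in ["side","scene"]:
    p,d,i=cam(n); np.savez("pics/%s1.npz"%n,p=p,d=d)
    print(n)
    hsv=cv2.cvtColor(p,cv2.COLOR_RGB2HSV); print(items(p,i) if n=="side" else "")
    # colours of plunger
    H,S,V=[hsv[...,k].astype(int) for k in range(3)]
    W=cloud(i,d); R=(W[...,0]>380)&(W[...,0]<760)&(W[...,1]>-220)&(W[...,1]<180)&(W[...,2]<40)
    for nm,m in [("white",(S<70)&(V>125)),("red",((H<10)|(H>170))&(S>150)),("green",(H>45)&(H<85)&(S>120))]:
        nn,l,s,c=cv2.connectedComponentsWithStats((m&R).astype(np.uint8))
        for k in range(1,nn):
            if s[k,4]>6: print(nm,s[k,4],ray(i,c[k],8)[0].round(1))
E
```

```text
mark [524.2 425.4  67. ] blackmean [490.5 406.4] axis ang -149.7 n 73
ends [497.2 410.3] [483.6 402.4]
dial hull circle ((481.2504577636719, 400.808349609375), 19.26177978515625)
ring circle ((481.10028076171875, 400.9415283203125), 27.224355697631836) px [260. 110.]
18.95 [541.7 356.4 266.7] [-179.9   -0.   143.6] [ 0.48  0.48  1.43  0.    1.23 -0.46]
side
[289. 212.] 293 mid [636.4  85.9] len 130 ang 9.2 rect [636.  89.] [117. 128. 129.]
[314. 232.] 273 mid [640.1 -26. ] len 138 ang 19.1 rect [640. -26.] [ 95. 104. 120.]
[241. 236.] 401 mid [465.4  83.8] len 136 ang 14.6 rect [462.  90.] [103. 110. 123.]
[339. 254.] 368 mid [ 637.3 -135.1] len 136 ang 13.2 rect [ 636. -132.] [132. 119. 128.]
[264. 251.] 343 mid [471.7  -9.8] len 102 ang 164.0 rect [469. -15.] [133. 134. 141.]
[277. 281.] 291 mid [ 432.3 -117.1] len 129 ang 1.4 rect [ 432. -117.] [ 98. 105. 119.]
None
white 2775 [619.6 -99.3   8. ]
white 161 [641.6  85.4   8. ]
white 9 [682.1  -9.7   8. ]
white 58 [497.2  90.4   8. ]
white 35 [604.7 -34.7   8. ]
white 49 [443.3  72.3   8. ]
white 15 [409.8  90.2   8. ]
white 30 [420.7  73.8   8. ]
white 196 [ 644.4 -134.     8. ]
white 232 [466.2  -9.9   8. ]
white 82 [ 434.3 -116.4    8. ]
red 35 [ 589.5 -146.7    8. ]
green 27 [585.3  77.2   8. ]
scene

white 1013 [ 617.8 -198.     8. ]
white 12 [ 430.7 -116.6    8. ]
white 111 [461.4 -12.2   8. ]
white 413 [675.8 162.2   8. ]
white 114 [ 640.8 -137.2    8. ]
white 124 [632.9  80.9   8. ]
white 7 [691.3  -9.6   8. ]
white 584 [746.8 -20.7   8. ]
white 1069 [1037.4   58.5    8. ]
white 305 [1031.9  176.6    8. ]
white 11 [1059.3   -2.     8. ]
white 10 [1059.9   31.9    8. ]
red 20 [ 583.2 -150.2    8. ]
green 20 [578.9  73.7   8. ]
```

The dial stands at 30.3° and the mark at 29.7°, so the setting held and the dosing unit is done. Next I move over the mat for an accurate wrist view.

```bash
python3 plan.py 700 -30 370 180
```

```text
now 19.05 [541.9 356.5 267. ] 143.6 q6 -0.46 F [ 1.1 -0.1 -0. ] op 95.1 | delta [-0.3566 -0.2173 -0.103 ] twist -36.4
```

Emit:
carry_out([
  {"dx": -0.036,"dy": -0.022,"dz": -0.011,"twist": 0},
  {"dx": -0.072,"dy": -0.044,"dz": -0.022,"twist": 0},
  {"dx": -0.108,"dy": -0.066,"dz": -0.033,"twist": 0},
  {"dx": -0.144,"dy": -0.088,"dz": -0.044,"twist": 0},
  {"dx": -0.178,"dy": -0.108,"dz": -0.052,"twist": 0},
])

```text
t: 19.55
eef_pos: [621.9, 162.0, 320.2]
tcp_rot: [3.141, 0.0, 2.506]
ft_force: [0.2, -0.9, -0.4]
opening: 1.0
```

Emit:
carry_out([
  {"dx": -0.036,"dy": -0.022,"dz": -0.011,"twist": 0},
  {"dx": -0.072,"dy": -0.044,"dz": -0.022,"twist": 0},
  {"dx": -0.108,"dy": -0.066,"dz": -0.033,"twist": 0},
  {"dx": -0.144,"dy": -0.088,"dz": -0.044,"twist": 0},
  {"dx": -0.178,"dy": -0.109,"dz": -0.051,"twist": 0},
])

```text
t: 20.05
eef_pos: [700.4, -31.4, 371.2]
tcp_rot: [3.141, 0.0, 2.506]
ft_force: [1.1, 0.4, 0.5]
opening: 0.998
```

Emit:
carry_out([
  {"dx": 0,"dy": 0,"dz": 0,"twist": -8},
  {"dx": 0,"dy": 0,"dz": 0,"twist": -16},
  {"dx": 0,"dy": 0,"dz": 0,"twist": -24},
  {"dx": 0,"dy": 0,"dz": 0,"twist": -32},
  {"dx": 0,"dy": 0,"dz": 0,"twist": -36},
])

```text
t: 20.55
eef_pos: [699.9, -29.7, 370.2]
tcp_rot: [3.141, -0.001, 3.139]
ft_force: [-0.2, -0.8, 0.8]
opening: 0.996
```

Emit:
carry_out([
  {"dx": 0,"dy": 0,"dz": 0,"twist": 0},
  {"dx": 0,"dy": 0,"dz": 0,"twist": 0},
])

```text
t: 20.75
eef_pos: [699.9, -29.8, 370.3]
tcp_rot: [3.141, -0.0, 3.132]
ft_force: [0.3, 0.2, -0.6]
opening: 0.996
```

```bash
python3 - <<'E'
from meas import *
p,d,i=cam("wrist"); save("w5.png",p); np.savez("pics/w5.npz",p=p,d=d)
items(p,i)
s=state(); print(s["eef_pos"].round(1),s["t"])
E
```

```text
[290.  65.] 11503 mid [558.3   3.2] len 308 ang 84.0 rect [571.   7.] [ 73. 103. 139.]
[218.  64.] 25 mid [555.8 -89.8] len 11 ang 172.7 rect [555. -90.] [ 57.  94. 140.]
[699.9 -29.9 370.4] 20.8
```

View pics/w5.png

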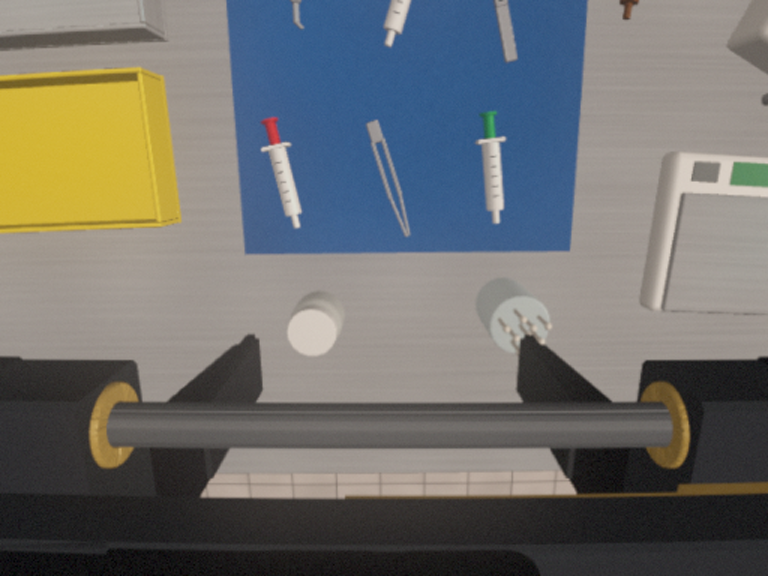

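The view shows, in the front row, the red syringe (283,172), forceps (390,180) and green syringe (492,170). The back row is cut off at the top, so I move 200 mm back for it.

Emit:
carry_out([
  {"dx": 0.045,"dy": 0,"dz": 0,"twist": 0},
  {"dx": 0.09,"dy": 0,"dz": 0,"twist": 0},
  {"dx": 0.135,"dy": 0,"dz": 0,"twist": 0},
  {"dx": 0.17,"dy": 0,"dz": 0,"twist": 0},
  {"dx": 0.17,"dy": 0,"dz": 0,"twist": 0},
])

```text
t: 21.3
eef_pos: [526.7, -28.4, 371.9]
tcp_rot: [-3.141, 0.001, 3.132]
ft_force: [0.6, -0.6, 0.8]
opening: 0.999
```

Emit:
carry_out([
  {"dx": 0,"dy": 0,"dz": 0,"twist": 0},
  {"dx": 0,"dy": 0,"dz": 0,"twist": 0},
])

```text
t: 21.5
eef_pos: [530.7, -28.9, 370.5]
tcp_rot: [3.142, 0.0, 3.133]
ft_force: [0.2, -0.3, 0.7]
opening: 1.004
```

```bash
cat > wm.py <<'E'
from h import *
def wmeas(p,i,z=6,draw=None):
    hsv=cv2.cvtColor(p,cv2.COLOR_RGB2HSV); H,S,V=[hsv[...,k].astype(int) for k in range(3)]
    yy,xx=np.mgrid[:384,:512]
    W=ray(i,np.stack([xx,yy],-1).reshape(-1,2),z)[:,:2].reshape(384,512,2)
    matc=((H>98)&(H<118)&(S>130)&(V<175)).astype(np.uint8)
    vis=(yy<225)
    R=(W[...,0]>375)&(W[...,0]<722)&(W[...,1]>-178)&(W[...,1]<125)&vis
    hull_m=cv2.morphologyEx(matc,cv2.MORPH_CLOSE,np.ones((31,31)))
    o=((matc==0)&R&(hull_m>0)).astype(np.uint8); o=cv2.morphologyEx(o,cv2.MORPH_CLOSE,np.ones((5,5)))
    n,l,s,c=cv2.connectedComponentsWithStats(o)
    for k in range(1,n):
        if s[k,4]<120: continue
        X=W[l==k]; w=X-X.mean(0); e,v=np.linalg.eigh(w.T@w); a=v[:,1]; a=a*np.sign(a[0]); t=w@a; u=w@v[:,0]
        mid=X.mean(0)+a*(t.max()+t.min())/2+v[:,0]*0
        m=l==k; cols={"red":((H<10)|(H>170))&(S>140),"green":(H>45)&(H<85)&(S>120),"blue":(H>112)&(S>150)&(V>90)}
        tag={q:(int((mm&m).sum()), (W[mm&m].mean(0).round() if (mm&m).sum()>5 else None)) for q,mm in cols.items() if (mm&m).sum()>8}
        print(c[k].round(),s[k,4],"mid",mid.round(1),"len",round(np.ptp(t)),"wid",round(np.ptp(u)),"ang",round(np.degrees(np.arctan2(a[1],a[0])),1),"ends",(X.mean(0)+a*t.min()).round(),(X.mean(0)+a*t.max()).round(),tag)
E
python3 - <<'E'
from wm import *
p,d,i=cam("wrist"); save("w6.png",p); np.savez("pics/w6.npz",p=p,d=d)
wmeas(p,i); s=state(); print(s["eef_pos"].round(1),s["t"])
E
```

```text
[186. 135.] 2854 mid [ 507.2 -145.3] len 276 wid 114 ang -4.3 ends [ 369. -135.] [ 645. -156.] {'red': (92, array([ 590., -149.])), 'blue': (67, array([ 589., -149.]))}
[327. 105.] 1207 mid [464.1  82. ] len 125 wid 54 ang 13.0 ends [403.  68.] [525.  96.] {}
[269. 113.] 841 mid [458.8 -11.9] len 112 wid 32 ang -18.3 ends [406.   6.] [512. -30.] {}
[322. 204.] 560 mid [610.3  77.8] len 76 wid 34 ang 6.5 ends [573.  74.] [648.  82.] {'green': (97, array([586.,  75.]))}
[255. 206.] 438 mid [613.6 -35.8] len 72 wid 19 ang 17.8 ends [579. -47.] [648. -25.] {}
[530.8 -28.9 370.2] 21.55
```

View pics/w6.png

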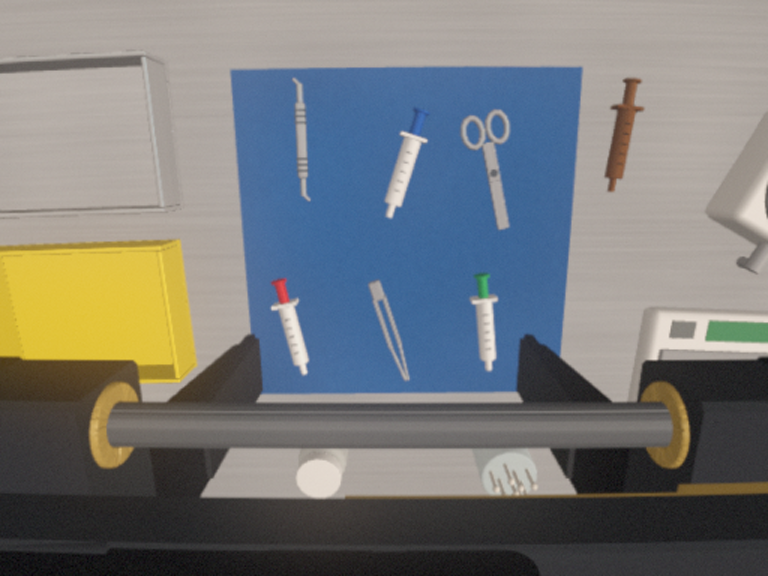

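The view shows all six on the mat: scaler (302,140), blue syringe (404,165), scissors (494,170), red (294,332), forceps (391,330) and green (486,328). I'll turn key pixels into grasp poses.

```bash
python3 - <<'E'
from h import *
i=camera_info("wrist")
K={"scaler":[(300,107),(304,182),.5,5],"b":[(412,137),(391,206),3/7,9],"scis":[(486,112),(503,228),.5,4],"c":[(286,304),(303,364),3/7,9],"forc":[(376,282),(407,379),.5,5],"a":[(484,299),(487,361),3/7,9]}
for k,(p,q,f,z) in K.items():
    P=ray(i,[np.array(p)/1.5,np.array(q)/1.5],z)[:,:2]; v=P[1]-P[0]; a=np.degrees(np.arctan2(v[1],v[0]))
    print(k,P.round(),"len",np.hypot(*v).round(),"grasp",(P[0]+f*v).round(1),"yaw",round(a+180,1))
E
python3 plan.py 600 -145 100 180
```

```text
scaler [[ 398. -118.]
 [ 473. -117.]] len 75.0 grasp [ 435.3 -117.3] yaw 180.4
b [[429.  -3.]
 [499. -25.]] len 73.0 grasp [458.8 -12.6] yaw 162.4
scis [[404.  73.]
 [524.  96.]] len 122.0 grasp [463.9  84.6] yaw 190.8
c [[ 605. -143.]
 [ 677. -128.]] len 73.0 grasp [ 636.2 -136.7] yaw 191.9
forc [[582. -43.]
 [699.  -8.]] len 122.0 grasp [640.5 -25.4] yaw 196.4
a [[602.  77.]
 [676.  84.]] len 74.0 grasp [633.4  80.1] yaw 184.9
now 21.55 [530.8 -28.9 370.2] 179.5 q6 -1.74 F [0.6 0.1 0.3] op 95.1 | delta [-0.0703 -0.1155  0.2702] twist -0.5
```

```bash
cat > seq.py <<'E'
# python3 seq.py x,y,z,yaw x,y,z,yaw ... : chained tool-frame deltas, tool down ("now" = measured pose)
import sys,numpy as np
def T(a): return np.array([float(v) for v in a.split(",")])
if sys.argv[1]=="now":
    from cell import state; s=state(); c=np.r_[s["eef_pos"],np.degrees(s["tcp_rot"][2])]; print("now",c.round(1),round(s["t"],2),"op",round(s["opening"]*95.1,1))
else: c=T(sys.argv[1])
for a in sys.argv[2:]:
    g=T(a); y=np.radians(c[3]); d=(g-c)[:3]/1000
    dx=d[0]*np.cos(y)+d[1]*np.sin(y); dy=d[0]*np.sin(y)-d[1]*np.cos(y); tw=-((g[3]-c[3]+180)%360-180)
    print(a,"->",round(dx,3),round(dy,3),round(-d[2],3),"tw",round(tw,1),"rows",round(max(np.linalg.norm(d)/.05,abs(tw)/8.59),1)); c=g
E
python3 seq.py now 636,-137,60,192 636,-137,4,192 636,-137,120,192 609,-250,120,145 577,-363,120,95 577,-363,32,95 577,-363,120,95 609,-200,120,135 633,80,60,185 633,80,4,185
```

```text
now [530.8 -28.9 370.2 179.5] 21.55 op 95.1
636,-137,60,192 -> -0.106 -0.107 0.31 tw -12.5 rows 6.9
636,-137,4,192 -> -0.0 0.0 0.056 tw -0.0 rows 1.1
636,-137,120,192 -> -0.0 0.0 -0.116 tw -0.0 rows 2.3
609,-250,120,145 -> 0.05 -0.105 -0.0 tw 47.0 rows 5.5
577,-363,120,95 -> -0.039 -0.111 -0.0 tw 50.0 rows 5.8
577,-363,32,95 -> 0.0 0.0 0.088 tw -0.0 rows 1.8
577,-363,120,95 -> 0.0 0.0 -0.088 tw -0.0 rows 1.8
609,-200,120,135 -> 0.16 0.046 -0.0 tw -40.0 rows 4.7
633,80,60,185 -> 0.181 0.215 0.06 tw -50.0 rows 5.8
633,80,4,185 -> -0.0 0.0 0.056 tw -0.0 rows 1.1
```

Emit:
carry_out([
  {"dx": -0.02,"dy": -0.02,"dz": 0.035,"twist": -5},
  {"dx": -0.04,"dy": -0.04,"dz": 0.07,"twist": -10},
  {"dx": -0.06,"dy": -0.06,"dz": 0.105,"twist": -12.5},
  {"dx": -0.08,"dy": -0.08,"dz": 0.14,"twist": -12.5},
  {"dx": -0.106,"dy": -0.107,"dz": 0.16,"twist": -12.5},
], grip=0.055)

```text
t: 22.05
eef_pos: [635.4, -136.9, 206.7]
tcp_rot: [3.139, -0.004, -2.931]
ft_force: [0.6, 0.6, 0.3]
opening: 0.642
```

Emit:
carry_out([
  {"dx": 0,"dy": 0,"dz": 0.045,"twist": 0},
  {"dx": 0,"dy": 0,"dz": 0.09,"twist": 0},
  {"dx": 0,"dy": 0,"dz": 0.13,"twist": 0},
  {"dx": 0,"dy": 0,"dz": 0.15,"twist": 0},
  {"dx": 0,"dy": 0,"dz": 0.15,"twist": 0},
])

```text
t: 22.55
eef_pos: [634.0, -136.3, 56.4]
tcp_rot: [3.138, -0.005, -2.932]
ft_force: [-0.5, -0.5, 0.5]
opening: 0.577
```

Emit:
carry_out([
  {"dx": 0,"dy": 0,"dz": 0,"twist": 0},
  {"dx": 0,"dy": 0,"dz": 0,"twist": 0},
])

```text
t: 22.75
eef_pos: [636.0, -136.9, 61.9]
tcp_rot: [-3.141, 0.002, -2.932]
ft_force: [-0.1, -0.2, 0.8]
opening: 0.581
```

```bash
python3 seq.py now 636,-137,60,192 
```

```text
now [ 636.  -136.9   61.9 -168. ] 22.75 op 55.2
636,-137,60,192 -> 0.0 -0.0 0.002 tw 0.0 rows 0.0
```

Emit:
carry_out([
  {"dx": 0,"dy": 0,"dz": 0.02,"twist": 0},
  {"dx": 0,"dy": 0,"dz": 0.035,"twist": 0},
  {"dx": 0,"dy": 0,"dz": 0.047,"twist": 0},
  {"dx": 0,"dy": 0,"dz": 0.056,"twist": 0},
  {"dx": 0,"dy": 0,"dz": 0.056,"twist": 0},
])

```text
t: 23.25
eef_pos: [634.7, -136.5, 3.4]
tcp_rot: [3.141, -0.001, -2.932]
ft_force: [-0.4, 0.6, 0.1]
opening: 0.579
```

Emit:
carry_out([
  {"dx": 0,"dy": 0,"dz": 0,"twist": 0},
  {"dx": 0,"dy": 0,"dz": 0,"twist": 0},
  {"dx": 0,"dy": 0,"dz": 0,"twist": 0},
  {"dx": 0,"dy": 0,"dz": 0,"twist": 0},
  {"dx": 0,"dy": 0,"dz": 0,"twist": 0},
], grip=0.005)

```text
t: 23.75
eef_pos: [635.2, -136.7, 4.8]
tcp_rot: [-3.141, 0.0, -2.932]
ft_force: [-0.6, -0.6, 0.3]
opening: 0.216
```

Emit:
carry_out([
  {"dx": 0,"dy": 0,"dz": 0,"twist": 0},
  {"dx": 0,"dy": 0,"dz": 0,"twist": 0},
  {"dx": 0,"dy": 0,"dz": 0,"twist": 0},
])

```text
t: 24.05
eef_pos: [635.2, -136.7, 4.8]
tcp_rot: [-3.141, 0.0, -2.932]
ft_force: [-1.1, 0.2, 2.4]
opening: 0.182
```

Emit:
carry_out([
  {"dx": 0,"dy": 0,"dz": -0.025,"twist": 0},
  {"dx": 0,"dy": 0,"dz": -0.05,"twist": 0},
  {"dx": 0,"dy": 0,"dz": -0.08,"twist": 0},
  {"dx": 0,"dy": 0,"dz": -0.116,"twist": 0},
  {"dx": 0,"dy": 0,"dz": -0.116,"twist": 0},
])

```text
t: 24.55
eef_pos: [636.9, -137.2, 125.1]
tcp_rot: [-3.138, 0.006, -2.931]
ft_force: [0.7, -0.4, -0.5]
opening: 0.182
```

```bash
python3 seq.py now 609,-220,120,158 590,-300,120,124 577,-363,120,92
```

```text
now [ 636.9 -137.2  125.1 -168. ] 24.55 op 17.3
609,-220,120,158 -> 0.045 -0.075 0.005 tw 34.0 rows 4.0
590,-300,120,124 -> -0.012 -0.081 -0.0 tw 34.0 rows 4.0
577,-363,120,92 -> -0.045 -0.046 -0.0 tw 32.0 rows 3.7
```

Emit:
carry_out([
  {"dx": 0.01,"dy": -0.018,"dz": 0,"twist": 8},
  {"dx": 0.021,"dy": -0.036,"dz": 0,"twist": 16},
  {"dx": 0.032,"dy": -0.055,"dz": 0,"twist": 24},
  {"dx": 0.044,"dy": -0.075,"dz": 0,"twist": 32},
  {"dx": 0.044,"dy": -0.075,"dz": 0,"twist": 34},
])

```text
t: 25.05
eef_pos: [606.7, -221.5, 119.7]
tcp_rot: [-3.141, -0.001, 2.751]
ft_force: [1.0, -0.8, -0.3]
opening: 0.184
```

Emit:
carry_out([
  {"dx": -0.003,"dy": -0.02,"dz": 0,"twist": 8},
  {"dx": -0.006,"dy": -0.04,"dz": 0,"twist": 16},
  {"dx": -0.009,"dy": -0.06,"dz": 0,"twist": 24},
  {"dx": -0.012,"dy": -0.081,"dz": 0,"twist": 32},
  {"dx": -0.012,"dy": -0.081,"dz": 0,"twist": 34},
])

```text
t: 25.55
eef_pos: [587.6, -301.0, 119.6]
tcp_rot: [-3.141, -0.001, 2.158]
ft_force: [-0.5, 0.1, 0.3]
opening: 0.18
```

Emit:
carry_out([
  {"dx": -0.011,"dy": -0.011,"dz": 0,"twist": 8},
  {"dx": -0.022,"dy": -0.022,"dz": 0,"twist": 16},
  {"dx": -0.033,"dy": -0.034,"dz": 0,"twist": 24},
  {"dx": -0.045,"dy": -0.046,"dz": 0,"twist": 32},
  {"dx": -0.045,"dy": -0.046,"dz": 0,"twist": 32},
])

```text
t: 26.05
eef_pos: [574.9, -363.3, 119.6]
tcp_rot: [-3.141, -0.0, 1.602]
ft_force: [-0.5, 0.5, -0.4]
opening: 0.187
```

Emit:
carry_out([
  {"dx": 0,"dy": 0,"dz": 0.03,"twist": 0},
  {"dx": 0,"dy": 0,"dz": 0.06,"twist": 0},
  {"dx": 0,"dy": 0,"dz": 0.08,"twist": 0},
  {"dx": 0,"dy": 0,"dz": 0.088,"twist": 0},
  {"dx": 0,"dy": 0,"dz": 0.088,"twist": 0},
])

```text
t: 26.55
eef_pos: [575.3, -361.0, 31.4]
tcp_rot: [-3.14, -0.002, 1.609]
ft_force: [0.0, 0.0, 0.1]
opening: 0.182
```

```bash
python3 seq.py now 577,-363,32,92 577,-363,120,92 609,-240,120,126 620,-80,120,160  633,80,60,185 633,80,4,185
```

```text
now [ 575.3 -361.    31.4   92.2] 26.55 op 17.3
577,-363,32,92 -> -0.002 0.002 -0.001 tw 0.2 rows 0.1
577,-363,120,92 -> 0.0 0.0 -0.088 tw -0.0 rows 1.8
609,-240,120,126 -> 0.122 0.036 -0.0 tw -34.0 rows 4.0
620,-80,120,160 -> 0.123 0.103 -0.0 tw -34.0 rows 4.0
633,80,60,185 -> 0.043 0.155 0.06 tw -25.0 rows 3.4
633,80,4,185 -> -0.0 0.0 0.056 tw -0.0 rows 1.1
```

Emit:
carry_out([
  {"dx": 0,"dy": 0,"dz": 0,"twist": 0},
  {"dx": 0,"dy": 0,"dz": 0,"twist": 0},
  {"dx": 0,"dy": 0,"dz": 0,"twist": 0},
  {"dx": 0,"dy": 0,"dz": 0,"twist": 0},
], grip=0.038)

```text
t: 26.95
eef_pos: [575.8, -362.0, 33.3]
tcp_rot: [3.141, 0.001, 1.606]
ft_force: [-0.1, 0.3, 0.2]
opening: 0.392
```

Emit:
carry_out([
  {"dx": 0,"dy": 0,"dz": -0.03,"twist": 0},
  {"dx": 0,"dy": 0,"dz": -0.06,"twist": 0},
  {"dx": 0,"dy": 0,"dz": -0.088,"twist": 0},
  {"dx": 0,"dy": 0,"dz": -0.088,"twist": 0},
])

```text
t: 27.35
eef_pos: [576.9, -362.9, 125.0]
tcp_rot: [3.136, 0.004, 1.606]
ft_force: [0.3, 0.8, -0.6]
opening: 0.402
```

Emit:
carry_out([
  {"dx": 0.03,"dy": 0.009,"dz": 0,"twist": -8},
  {"dx": 0.06,"dy": 0.018,"dz": 0,"twist": -16},
  {"dx": 0.09,"dy": 0.027,"dz": 0,"twist": -24},
  {"dx": 0.12,"dy": 0.037,"dz": 0,"twist": -32},
  {"dx": 0.122,"dy": 0.037,"dz": 0,"twist": -34},
], grip=0.055)

```text
t: 27.85
eef_pos: [608.8, -235.3, 120.2]
tcp_rot: [3.142, -0.001, 2.208]
ft_force: [0.2, -0.5, -0.7]
opening: 0.575
```

Emit:
carry_out([
  {"dx": 0.03,"dy": 0.025,"dz": 0,"twist": -8},
  {"dx": 0.06,"dy": 0.05,"dz": 0,"twist": -16},
  {"dx": 0.09,"dy": 0.075,"dz": 0,"twist": -24},
  {"dx": 0.12,"dy": 0.1,"dz": 0,"twist": -32},
  {"dx": 0.123,"dy": 0.103,"dz": 0,"twist": -34},
])

```text
t: 28.35
eef_pos: [618.9, -74.8, 120.2]
tcp_rot: [3.141, -0.001, 2.801]
ft_force: [-0.6, -0.6, -0.1]
opening: 0.58
```

Emit:
carry_out([
  {"dx": 0.011,"dy": 0.04,"dz": 0.015,"twist": -8},
  {"dx": 0.022,"dy": 0.08,"dz": 0.03,"twist": -16},
  {"dx": 0.033,"dy": 0.12,"dz": 0.045,"twist": -24},
  {"dx": 0.043,"dy": 0.155,"dz": 0.06,"twist": -25},
  {"dx": 0.043,"dy": 0.155,"dz": 0.06,"twist": -25},
])

```text
t: 28.85
eef_pos: [630.7, 85.0, 58.3]
tcp_rot: [3.141, -0.003, -3.051]
ft_force: [-0.3, 0.2, 0.3]
opening: 0.576
```

Emit:
carry_out([
  {"dx": 0,"dy": 0,"dz": 0,"twist": 0},
  {"dx": 0,"dy": 0,"dz": 0,"twist": 0},
])

```text
t: 29.05
eef_pos: [631.9, 80.6, 60.8]
tcp_rot: [-3.141, 0.0, -3.055]
ft_force: [-0.5, -0.4, 0.7]
opening: 0.578
```

```bash
python3 seq.py now 633,80,4,185; python3 - <<'E'
from meas import *
p,d,i=cam("side"); items(p,i)
hsv=cv2.cvtColor(p,cv2.COLOR_RGB2HSV); m=((hsv[...,0]<8)|(hsv[...,0]>172))&(hsv[...,1]>150)
n,l,s,c=cv2.connectedComponentsWithStats(m.astype(np.uint8)); print([(c[k].round(),s[k,4],ray(i,c[k],14)[0].round()) for k in range(1,n) if s[k,4]>8])
E
```

```text
now [ 631.9   80.6   60.8 -175.1] 29.05 op 55.0
633,80,4,185 -> -0.001 -0.001 0.057 tw -0.1 rows 1.1
[290. 211.] 342 mid [642.1  89.1] len 143 ang 16.0 rect [643.  90.] [121. 134. 139.]
[314. 232.] 284 mid [639.4 -26.4] len 139 ang 18.9 rect [640. -27.] [109. 121. 140.]
[241. 236.] 428 mid [465.5  84. ] len 139 ang 14.7 rect [467.  81.] [116. 126. 143.]
[264. 251.] 365 mid [471.8  -9.4] len 102 ang 164.3 rect [471. -14.] [146. 151. 161.]
[277. 281.] 313 mid [ 432.4 -117.3] len 133 ang 1.4 rect [ 432. -117.] [111. 122. 139.]
[(array([372., 300.]), np.int32(16), array([ 576., -312.,   14.])), (array([246., 366.]), np.int32(165), array([ 215., -282.,   14.]))]
```

The red syringe's plunger is seen in the bin. Now the green one.

Emit:
carry_out([
  {"dx": 0,"dy": 0,"dz": 0.02,"twist": 0},
  {"dx": 0,"dy": 0,"dz": 0.035,"twist": 0},
  {"dx": 0,"dy": 0,"dz": 0.047,"twist": 0},
  {"dx": 0,"dy": 0,"dz": 0.056,"twist": 0},
  {"dx": 0,"dy": 0,"dz": 0.056,"twist": 0},
])

```text
t: 29.6
eef_pos: [631.1, 81.5, 3.3]
tcp_rot: [3.141, -0.002, -3.054]
ft_force: [0.7, 0.2, -0.3]
opening: 0.58
```

Emit:
carry_out([
  {"dx": 0,"dy": 0,"dz": 0,"twist": 0},
  {"dx": 0,"dy": 0,"dz": 0,"twist": 0},
  {"dx": 0,"dy": 0,"dz": 0,"twist": 0},
  {"dx": 0,"dy": 0,"dz": 0,"twist": 0},
  {"dx": 0,"dy": 0,"dz": 0,"twist": 0},
], grip=0.005)

```text
t: 30.1
eef_pos: [631.7, 81.9, 4.8]
tcp_rot: [3.142, 0.0, -3.054]
ft_force: [-0.5, -0.2, -0.1]
opening: 0.216
```

Emit:
carry_out([
  {"dx": 0,"dy": 0,"dz": 0,"twist": 0},
  {"dx": 0,"dy": 0,"dz": 0,"twist": 0},
  {"dx": 0,"dy": 0,"dz": 0,"twist": 0},
])

```text
t: 30.4
eef_pos: [631.8, 81.8, 4.8]
tcp_rot: [3.142, 0.0, -3.054]
ft_force: [-0.2, -0.0, 3.1]
opening: 0.182
```

Emit:
carry_out([
  {"dx": 0,"dy": 0,"dz": -0.025,"twist": 0},
  {"dx": 0,"dy": 0,"dz": -0.05,"twist": 0},
  {"dx": 0,"dy": 0,"dz": -0.08,"twist": 0},
  {"dx": 0,"dy": 0,"dz": -0.116,"twist": 0},
  {"dx": 0,"dy": 0,"dz": -0.116,"twist": 0},
])

```text
t: 30.9
eef_pos: [633.6, 81.9, 125.0]
tcp_rot: [-3.141, 0.007, -3.054]
ft_force: [0.2, 0.8, -0.1]
opening: 0.183
```

```bash
python3 seq.py 632,80,120,185 636,-70,120,154 640,-220,120,123 641,-363,120,92 641,-363,32,92 
```

```text
636,-70,120,154 -> 0.009 -0.15 -0.0 tw 31.0 rows 3.6
640,-220,120,123 -> -0.069 -0.133 -0.0 tw 31.0 rows 3.6
641,-363,120,92 -> -0.12 -0.077 -0.0 tw 31.0 rows 3.6
641,-363,32,92 -> 0.0 0.0 0.088 tw -0.0 rows 1.8
```

Emit:
carry_out([
  {"dx": 0.002,"dy": -0.037,"dz": 0,"twist": 8},
  {"dx": 0.004,"dy": -0.074,"dz": 0,"twist": 16},
  {"dx": 0.006,"dy": -0.111,"dz": 0,"twist": 24},
  {"dx": 0.009,"dy": -0.15,"dz": 0,"twist": 31},
  {"dx": 0.009,"dy": -0.15,"dz": 0,"twist": 31},
])

```text
t: 31.4
eef_pos: [635.7, -72.4, 119.7]
tcp_rot: [-3.141, -0.0, 2.681]
ft_force: [0.3, 0.1, -0.3]
opening: 0.178
```

Emit:
carry_out([
  {"dx": -0.017,"dy": -0.033,"dz": 0,"twist": 8},
  {"dx": -0.034,"dy": -0.066,"dz": 0,"twist": 16},
  {"dx": -0.051,"dy": -0.099,"dz": 0,"twist": 24},
  {"dx": -0.069,"dy": -0.133,"dz": 0,"twist": 31},
  {"dx": -0.069,"dy": -0.133,"dz": 0,"twist": 31},
])

```text
t: 31.9
eef_pos: [639.4, -221.6, 119.6]
tcp_rot: [-3.141, 0.0, 2.142]
ft_force: [-0.6, 0.8, -0.2]
opening: 0.181
```

Emit:
carry_out([
  {"dx": -0.03,"dy": -0.019,"dz": 0,"twist": 8},
  {"dx": -0.06,"dy": -0.038,"dz": 0,"twist": 16},
  {"dx": -0.09,"dy": -0.058,"dz": 0,"twist": 24},
  {"dx": -0.12,"dy": -0.077,"dz": 0,"twist": 31},
  {"dx": -0.12,"dy": -0.077,"dz": 0,"twist": 31},
])

```text
t: 32.4
eef_pos: [640.1, -363.5, 119.5]
tcp_rot: [-3.141, 0.0, 1.602]
ft_force: [0.2, -0.3, 0.4]
opening: 0.179
```

Emit:
carry_out([
  {"dx": 0,"dy": 0,"dz": 0,"twist": 0},
  {"dx": 0,"dy": 0,"dz": 0.03,"twist": 0},
  {"dx": 0,"dy": 0,"dz": 0.06,"twist": 0},
  {"dx": 0,"dy": 0,"dz": 0.08,"twist": 0},
  {"dx": 0,"dy": 0,"dz": 0.088,"twist": 0},
])

```text
t: 32.9
eef_pos: [640.1, -358.0, 30.2]
tcp_rot: [-3.139, -0.002, 1.61]
ft_force: [-0.5, 0.8, -0.0]
opening: 0.182
```

```bash
python3 seq.py now 641,-363,32,92; echo; python3 seq.py 641,-363,120,92 620,-260,120,120 530,-130,120,145  459,-13,60,162
```

```text
now [ 640.1 -358.    30.2   92.3] 32.9 op 17.3
641,-363,32,92 -> -0.005 0.001 -0.002 tw 0.3 rows 0.1

620,-260,120,120 -> 0.104 -0.017 -0.0 tw -28.0 rows 3.3
530,-130,120,145 -> 0.158 -0.013 -0.0 tw -25.0 rows 3.2
459,-13,60,162 -> 0.125 0.055 0.06 tw -17.0 rows 3.0
```

Emit:
carry_out([
  {"dx": 0,"dy": 0,"dz": 0,"twist": 0},
  {"dx": 0,"dy": 0,"dz": 0,"twist": 0},
  {"dx": 0,"dy": 0,"dz": 0,"twist": 0},
  {"dx": 0,"dy": 0,"dz": 0,"twist": 0},
], grip=0.038)

```text
t: 33.3
eef_pos: [640.9, -360.9, 33.7]
tcp_rot: [3.14, 0.001, 1.607]
ft_force: [0.7, -0.0, 0.5]
opening: 0.394
```

Emit:
carry_out([
  {"dx": 0,"dy": 0,"dz": -0.03,"twist": 0},
  {"dx": 0,"dy": 0,"dz": -0.06,"twist": 0},
  {"dx": 0,"dy": 0,"dz": -0.088,"twist": 0},
  {"dx": 0,"dy": 0,"dz": -0.088,"twist": 0},
])

```text
t: 33.7
eef_pos: [642.0, -361.8, 125.7]
tcp_rot: [3.136, 0.004, 1.606]
ft_force: [0.1, 0.0, 0.4]
opening: 0.399
```

Emit:
carry_out([
  {"dx": 0.026,"dy": -0.004,"dz": 0,"twist": -7},
  {"dx": 0.052,"dy": -0.008,"dz": 0,"twist": -14},
  {"dx": 0.078,"dy": -0.013,"dz": 0,"twist": -21},
  {"dx": 0.104,"dy": -0.017,"dz": 0,"twist": -28},
  {"dx": 0.104,"dy": -0.017,"dz": 0,"twist": -28},
], grip=0.055)

```text
t: 34.2
eef_pos: [619.3, -254.7, 120.6]
tcp_rot: [-3.141, -0.001, 2.1]
ft_force: [0.2, -0.3, -0.3]
opening: 0.576
```

Emit:
carry_out([
  {"dx": 0.04,"dy": -0.003,"dz": 0,"twist": -7},
  {"dx": 0.08,"dy": -0.006,"dz": 0,"twist": -14},
  {"dx": 0.12,"dy": -0.01,"dz": 0,"twist": -21},
  {"dx": 0.158,"dy": -0.013,"dz": 0,"twist": -25},
  {"dx": 0.158,"dy": -0.013,"dz": 0,"twist": -25},
])

```text
t: 34.7
eef_pos: [527.2, -124.8, 120.7]
tcp_rot: [-3.141, -0.002, 2.533]
ft_force: [0.4, -0.7, 0.4]
opening: 0.576
```

Emit:
carry_out([
  {"dx": 0.035,"dy": 0.015,"dz": 0.015,"twist": -6},
  {"dx": 0.07,"dy": 0.03,"dz": 0.03,"twist": -12},
  {"dx": 0.1,"dy": 0.045,"dz": 0.045,"twist": -17},
  {"dx": 0.125,"dy": 0.055,"dz": 0.06,"twist": -17},
  {"dx": 0.125,"dy": 0.055,"dz": 0.06,"twist": -17},
])

```text
t: 35.2
eef_pos: [456.8, -9.1, 59.2]
tcp_rot: [-3.141, -0.003, 2.827]
ft_force: [-0.7, -0.8, 0.1]
opening: 0.576
```

Emit:
carry_out([
  {"dx": 0,"dy": 0,"dz": 0,"twist": 0},
  {"dx": 0,"dy": 0,"dz": 0,"twist": 0},
])

```text
t: 35.4
eef_pos: [459.9, -11.4, 60.9]
tcp_rot: [3.141, 0.002, 2.826]
ft_force: [-0.3, 0.3, -0.8]
opening: 0.58
```

```bash
python3 seq.py now 459,-13,4,162; python3 - <<'E'
from meas import *
p,d,i=cam("side"); items(p,i)
E
```

```text
now [459.9 -11.4  60.9 161.9] 35.4 op 55.2
459,-13,4,162 -> 0.0 -0.002 0.057 tw -0.1 rows 1.1
[262. 231.] 1808 mid [528.8  74.4] len 291 ang 33.3 rect [534.  65.] [81. 84. 93.]
[314. 232.] 284 mid [639.3 -26.3] len 139 ang 18.8 rect [639. -26.] [111. 123. 142.]
[278. 281.] 317 mid [ 432.4 -117.3] len 133 ang 1.4 rect [ 432. -117.] [112. 124. 142.]
```

Emit:
carry_out([
  {"dx": 0,"dy": -0.001,"dz": 0.02,"twist": 0},
  {"dx": 0,"dy": -0.001,"dz": 0.035,"twist": 0},
  {"dx": 0,"dy": -0.001,"dz": 0.047,"twist": 0},
  {"dx": 0,"dy": -0.001,"dz": 0.056,"twist": 0},
  {"dx": 0,"dy": -0.001,"dz": 0.056,"twist": 0},
])

```text
t: 35.95
eef_pos: [458.4, -11.9, 3.9]
tcp_rot: [-3.142, -0.001, 2.827]
ft_force: [-0.3, 0.6, 0.3]
opening: 0.576
```

Emit:
carry_out([
  {"dx": 0,"dy": 0,"dz": 0,"twist": 0},
  {"dx": 0,"dy": 0,"dz": 0,"twist": 0},
  {"dx": 0,"dy": 0,"dz": 0,"twist": 0},
  {"dx": 0,"dy": 0,"dz": 0,"twist": 0},
  {"dx": 0,"dy": 0,"dz": 0,"twist": 0},
], grip=0.005)

```text
t: 36.45
eef_pos: [458.4, -11.4, 4.8]
tcp_rot: [3.141, 0.0, 2.828]
ft_force: [0.1, -0.1, -0.7]
opening: 0.214
```

Emit:
carry_out([
  {"dx": 0,"dy": 0,"dz": 0,"twist": 0},
  {"dx": 0,"dy": 0,"dz": 0,"twist": 0},
  {"dx": 0,"dy": 0,"dz": 0,"twist": 0},
])

```text
t: 36.75
eef_pos: [458.4, -11.4, 4.7]
tcp_rot: [3.141, 0.0, 2.828]
ft_force: [0.6, -0.5, 4.3]
opening: 0.179
```

Emit:
carry_out([
  {"dx": 0,"dy": 0,"dz": -0.025,"twist": 0},
  {"dx": 0,"dy": 0,"dz": -0.05,"twist": 0},
  {"dx": 0,"dy": 0,"dz": -0.08,"twist": 0},
  {"dx": 0,"dy": 0,"dz": -0.116,"twist": 0},
  {"dx": 0,"dy": 0,"dz": -0.116,"twist": 0},
])

```text
t: 37.25
eef_pos: [459.7, -11.6, 123.9]
tcp_rot: [3.141, 0.006, 2.828]
ft_force: [0.2, 0.3, -0.6]
opening: 0.183
```

```bash
python3 seq.py 459,-13,120,162 515,-130,120,137 580,-260,120,112 609,-363,120,92
```

```text
515,-130,120,137 -> -0.089 -0.094 -0.0 tw 25.0 rows 2.9
580,-260,120,112 -> -0.136 -0.051 -0.0 tw 25.0 rows 2.9
609,-363,120,92 -> -0.106 -0.012 -0.0 tw 20.0 rows 2.3
```

Emit:
carry_out([
  {"dx": -0.022,"dy": -0.023,"dz": 0,"twist": 6},
  {"dx": -0.044,"dy": -0.047,"dz": 0,"twist": 12},
  {"dx": -0.066,"dy": -0.07,"dz": 0,"twist": 18},
  {"dx": -0.089,"dy": -0.094,"dz": 0,"twist": 25},
  {"dx": -0.089,"dy": -0.094,"dz": 0,"twist": 25},
])

```text
t: 37.75
eef_pos: [515.2, -131.1, 119.5]
tcp_rot: [3.141, 0.001, 2.386]
ft_force: [-0.5, 1.0, -1.0]
opening: 0.179
```

Emit:
carry_out([
  {"dx": -0.034,"dy": -0.013,"dz": 0,"twist": 6},
  {"dx": -0.068,"dy": -0.026,"dz": 0,"twist": 12},
  {"dx": -0.102,"dy": -0.039,"dz": 0,"twist": 18},
  {"dx": -0.136,"dy": -0.051,"dz": 0,"twist": 25},
  {"dx": -0.136,"dy": -0.051,"dz": 0,"twist": 25},
])

```text
t: 38.25
eef_pos: [579.6, -261.0, 119.2]
tcp_rot: [3.141, 0.0, 1.951]
ft_force: [-0.7, 1.3, -0.0]
opening: 0.183
```

Emit:
carry_out([
  {"dx": -0.026,"dy": -0.003,"dz": 0,"twist": 5},
  {"dx": -0.052,"dy": -0.006,"dz": 0,"twist": 10},
  {"dx": -0.078,"dy": -0.009,"dz": 0,"twist": 15},
  {"dx": -0.106,"dy": -0.012,"dz": 0,"twist": 20},
  {"dx": -0.106,"dy": -0.012,"dz": 0,"twist": 20},
])

```text
t: 38.75
eef_pos: [607.2, -362.5, 119.2]
tcp_rot: [-3.141, -0.0, 1.604]
ft_force: [-0.2, 0.9, -0.6]
opening: 0.182
```

Emit:
carry_out([
  {"dx": 0,"dy": 0,"dz": 0,"twist": 0},
  {"dx": 0,"dy": 0,"dz": 0.03,"twist": 0},
  {"dx": 0,"dy": 0,"dz": 0.06,"twist": 0},
  {"dx": 0,"dy": 0,"dz": 0.078,"twist": 0},
  {"dx": 0,"dy": 0,"dz": 0.085,"twist": 0},
])

```text
t: 39.25
eef_pos: [606.4, -358.7, 33.3]
tcp_rot: [-3.139, -0.003, 1.609]
ft_force: [-0.2, -0.5, 0.1]
opening: 0.184
```

```bash
python3 seq.py now 609,-363,35,92; echo; python3 seq.py 609,-363,120,92 620,-230,120,125 630,-110,120,160  640,-26,60,196
```

```text
now [ 606.4 -358.7   33.3   92.2] 39.25 op 17.5
609,-363,35,92 -> -0.004 0.002 -0.002 tw 0.2 rows 0.1

620,-230,120,125 -> 0.133 0.016 -0.0 tw -33.0 rows 3.8
630,-110,120,160 -> 0.093 0.077 -0.0 tw -35.0 rows 4.1
640,-26,60,196 -> 0.019 0.082 0.06 tw -36.0 rows 4.2
```

Emit:
carry_out([
  {"dx": 0,"dy": 0,"dz": 0,"twist": 0},
  {"dx": 0,"dy": 0,"dz": 0,"twist": 0},
  {"dx": 0,"dy": 0,"dz": 0,"twist": 0},
  {"dx": 0,"dy": 0,"dz": 0,"twist": 0},
], grip=0.034)

```text
t: 39.65
eef_pos: [607.7, -361.2, 36.6]
tcp_rot: [3.14, 0.001, 1.607]
ft_force: [-0.3, 0.4, 0.1]
opening: 0.352
```

Emit:
carry_out([
  {"dx": 0,"dy": 0,"dz": -0.03,"twist": 0},
  {"dx": 0,"dy": 0,"dz": -0.06,"twist": 0},
  {"dx": 0,"dy": 0,"dz": -0.085,"twist": 0},
  {"dx": 0,"dy": 0,"dz": -0.085,"twist": 0},
])

```text
t: 40.05
eef_pos: [608.7, -362.0, 125.1]
tcp_rot: [3.136, 0.004, 1.606]
ft_force: [0.6, -0.1, 0.4]
opening: 0.357
```

Emit:
carry_out([
  {"dx": 0.033,"dy": 0.004,"dz": 0,"twist": -8},
  {"dx": 0.066,"dy": 0.008,"dz": 0,"twist": -16},
  {"dx": 0.1,"dy": 0.012,"dz": 0,"twist": -24},
  {"dx": 0.133,"dy": 0.016,"dz": 0,"twist": -32},
  {"dx": 0.133,"dy": 0.016,"dz": 0,"twist": -33},
], grip=0.05)

```text
t: 40.55
eef_pos: [618.6, -223.9, 120.3]
tcp_rot: [-3.142, -0.001, 2.19]
ft_force: [-0.7, -0.0, 0.4]
opening: 0.522
```

Emit:
carry_out([
  {"dx": 0.023,"dy": 0.019,"dz": 0,"twist": -8},
  {"dx": 0.046,"dy": 0.038,"dz": 0,"twist": -16},
  {"dx": 0.07,"dy": 0.058,"dz": 0,"twist": -24},
  {"dx": 0.093,"dy": 0.077,"dz": 0,"twist": -32},
  {"dx": 0.093,"dy": 0.077,"dz": 0,"twist": -35},
])

```text
t: 41.05
eef_pos: [628.3, -104.7, 120.3]
tcp_rot: [3.141, -0.001, 2.799]
ft_force: [0.2, -0.0, -0.2]
opening: 0.529
```

Emit:
carry_out([
  {"dx": 0.005,"dy": 0.02,"dz": 0.015,"twist": -8},
  {"dx": 0.01,"dy": 0.04,"dz": 0.03,"twist": -16},
  {"dx": 0.015,"dy": 0.06,"dz": 0.045,"twist": -24},
  {"dx": 0.019,"dy": 0.082,"dz": 0.06,"twist": -32},
  {"dx": 0.019,"dy": 0.082,"dz": 0.06,"twist": -36},
])

```text
t: 41.55
eef_pos: [637.7, -21.9, 58.2]
tcp_rot: [3.14, -0.003, -2.856]
ft_force: [-0.7, -0.5, 0.4]
opening: 0.529
```

Emit:
carry_out([
  {"dx": 0,"dy": 0,"dz": 0,"twist": 0},
  {"dx": 0,"dy": 0,"dz": 0,"twist": 0},
])

```text
t: 41.75
eef_pos: [638.6, -24.3, 60.5]
tcp_rot: [-3.142, 0.0, -2.865]
ft_force: [-0.6, 0.0, 0.5]
opening: 0.526
```

```bash
python3 seq.py now 640,-25.5,4,196; python3 - <<'E'
from meas import *
p,d,i=cam("side"); items(p,i); save("s2.png",p)
E
```

```text
now [ 638.6  -24.3   60.5 -164.2] 41.75 op 50.0
640,-25.5,4,196 -> -0.001 -0.002 0.057 tw -0.2 rows 1.1
[307. 209.] 53 mid [692.5  70.5] len 50 ang 54.5 rect [693.  70.] [38. 49. 66.]
[314. 232.] 297 mid [641.6 -25.1] len 144 ang 19.5 rect [642. -25.] [111. 122. 141.]
[241. 236.] 440 mid [465.8  83.9] len 139 ang 14.1 rect [462.  91.] [120. 131. 149.]
[278. 281.] 328 mid [ 432.4 -117.4] len 133 ang 1.4 rect [ 432. -117.] [114. 126. 146.]
```

View pics/s2.png

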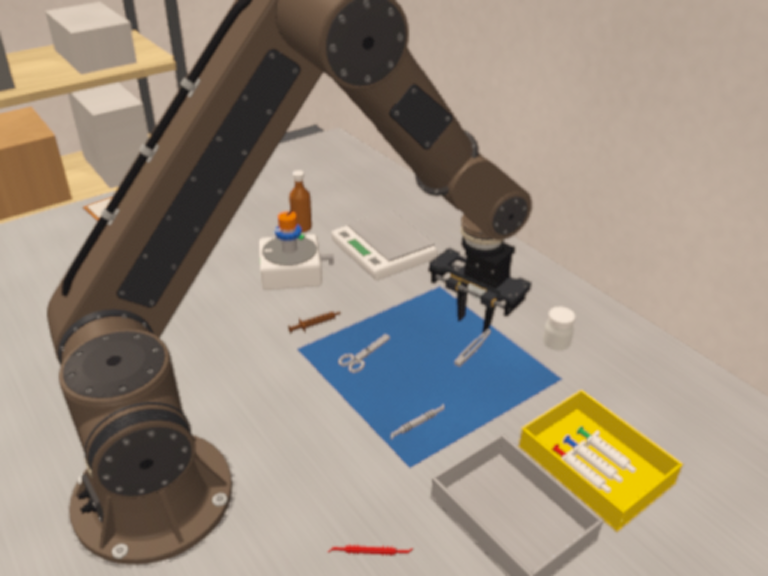

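The side view shows all three syringes side by side in the yellow bin near (600,460), and the jaws above the forceps at (473,348).

Emit:
carry_out([
  {"dx": -0.001,"dy": -0.001,"dz": 0.02,"twist": 0},
  {"dx": -0.001,"dy": -0.001,"dz": 0.035,"twist": 0},
  {"dx": -0.001,"dy": -0.001,"dz": 0.047,"twist": 0},
  {"dx": -0.001,"dy": -0.001,"dz": 0.055,"twist": 0},
  {"dx": -0.001,"dy": -0.001,"dz": 0.058,"twist": 0},
])

```text
t: 42.3
eef_pos: [639.3, -24.4, 1.6]
tcp_rot: [3.141, -0.001, -2.862]
ft_force: [0.3, -0.4, -0.1]
opening: 0.525
```

Emit:
carry_out([
  {"dx": 0,"dy": 0,"dz": 0,"twist": 0},
  {"dx": 0,"dy": 0,"dz": 0,"twist": 0},
  {"dx": 0,"dy": 0,"dz": 0,"twist": 0},
  {"dx": 0,"dy": 0,"dz": 0,"twist": 0},
  {"dx": 0,"dy": 0,"dz": 0,"twist": 0},
], grip=0.002)

```text
t: 42.8
eef_pos: [639.9, -24.4, 2.9]
tcp_rot: [-3.141, 0.001, -2.862]
ft_force: [-0.6, -0.7, 1.6]
opening: 0.16
```

Emit:
carry_out([
  {"dx": 0,"dy": 0,"dz": 0,"twist": 0},
  {"dx": 0,"dy": 0,"dz": 0,"twist": 0},
  {"dx": 0,"dy": 0,"dz": 0,"twist": 0},
])

```text
t: 43.1
eef_pos: [639.8, -24.4, 2.9]
tcp_rot: [-3.141, 0.001, -2.862]
ft_force: [-0.8, -0.2, 5.0]
opening: 0.155
```

Emit:
carry_out([
  {"dx": 0,"dy": 0,"dz": -0.025,"twist": 0},
  {"dx": 0,"dy": 0,"dz": -0.05,"twist": 0},
  {"dx": 0,"dy": 0,"dz": -0.08,"twist": 0},
  {"dx": 0,"dy": 0,"dz": -0.117,"twist": 0},
  {"dx": 0,"dy": 0,"dz": -0.117,"twist": 0},
])

```text
t: 43.6
eef_pos: [641.5, -24.5, 124.0]
tcp_rot: [-3.139, 0.006, -2.862]
ft_force: [0.2, 0.0, -0.4]
opening: 0.157
```

```bash
python3 seq.py 640,-25.5,120,196 570,-140,120,160 500,-250,120,125 459,-356,120,92 459,-356,28,92
```

```text
570,-140,120,160 -> 0.099 -0.091 -0.0 tw 36.0 rows 4.2
500,-250,120,125 -> 0.028 -0.127 -0.0 tw 35.0 rows 4.1
459,-356,120,92 -> -0.063 -0.094 -0.0 tw 33.0 rows 3.8
459,-356,28,92 -> 0.0 0.0 0.092 tw -0.0 rows 1.8
```

Emit:
carry_out([
  {"dx": 0.024,"dy": -0.022,"dz": 0,"twist": 8},
  {"dx": 0.048,"dy": -0.044,"dz": 0,"twist": 16},
  {"dx": 0.072,"dy": -0.067,"dz": 0,"twist": 24},
  {"dx": 0.099,"dy": -0.091,"dz": 0,"twist": 32},
  {"dx": 0.099,"dy": -0.091,"dz": 0,"twist": 36},
])

```text
t: 44.1
eef_pos: [567.5, -141.8, 118.7]
tcp_rot: [-3.141, -0.002, 2.785]
ft_force: [1.2, 1.0, -0.1]
opening: 0.152
```

Emit:
carry_out([
  {"dx": 0.007,"dy": -0.032,"dz": 0,"twist": 8},
  {"dx": 0.014,"dy": -0.064,"dz": 0,"twist": 16},
  {"dx": 0.021,"dy": -0.096,"dz": 0,"twist": 24},
  {"dx": 0.028,"dy": -0.127,"dz": 0,"twist": 32},
  {"dx": 0.028,"dy": -0.127,"dz": 0,"twist": 35},
])

```text
t: 44.6
eef_pos: [498.1, -251.3, 118.7]
tcp_rot: [-3.141, -0.001, 2.174]
ft_force: [0.6, -0.6, 0.0]
opening: 0.153
```

Emit:
carry_out([
  {"dx": -0.016,"dy": -0.023,"dz": 0,"twist": 8},
  {"dx": -0.032,"dy": -0.047,"dz": 0,"twist": 16},
  {"dx": -0.048,"dy": -0.07,"dz": 0,"twist": 24},
  {"dx": -0.063,"dy": -0.094,"dz": 0,"twist": 32},
  {"dx": -0.063,"dy": -0.094,"dz": 0,"twist": 33},
])

```text
t: 45.1
eef_pos: [457.9, -356.8, 118.7]
tcp_rot: [-3.141, -0.0, 1.599]
ft_force: [0.8, 0.0, -0.6]
opening: 0.154
```

Emit:
carry_out([
  {"dx": 0,"dy": 0,"dz": 0,"twist": 0},
  {"dx": 0,"dy": 0,"dz": 0.03,"twist": 0},
  {"dx": 0,"dy": 0,"dz": 0.06,"twist": 0},
  {"dx": 0,"dy": 0,"dz": 0.08,"twist": 0},
  {"dx": 0,"dy": 0,"dz": 0.09,"twist": 0},
])

```text
t: 45.6
eef_pos: [459.0, -352.8, 27.6]
tcp_rot: [-3.14, -0.002, 1.609]
ft_force: [0.3, -0.4, 0.4]
opening: 0.15
```

```bash
python3 seq.py now 459,-356,30,92; echo; python3 seq.py 459,-356,120,92 459,-210,120,125 462,-60,120,158 464,84.5,60,191
```

```text
now [ 459.  -352.8   27.6   92.2] 45.6 op 14.2
459,-356,30,92 -> -0.003 -0.0 -0.002 tw 0.2 rows 0.1

459,-210,120,125 -> 0.146 0.005 -0.0 tw -33.0 rows 3.8
462,-60,120,158 -> 0.121 0.088 -0.0 tw -33.0 rows 3.8
464,84.5,60,191 -> 0.052 0.135 0.06 tw -33.0 rows 3.8
```

Emit:
carry_out([
  {"dx": 0,"dy": 0,"dz": 0,"twist": 0},
  {"dx": 0,"dy": 0,"dz": 0,"twist": 0},
  {"dx": 0,"dy": 0,"dz": 0,"twist": 0},
  {"dx": 0,"dy": 0,"dz": 0,"twist": 0},
], grip=0.034)

```text
t: 46.0
eef_pos: [459.5, -354.7, 30.5]
tcp_rot: [3.14, 0.001, 1.607]
ft_force: [-0.6, -0.7, 0.6]
opening: 0.351
```

Emit:
carry_out([
  {"dx": 0,"dy": 0,"dz": -0.03,"twist": 0},
  {"dx": 0,"dy": 0,"dz": -0.06,"twist": 0},
  {"dx": 0,"dy": 0,"dz": -0.09,"twist": 0},
  {"dx": 0,"dy": 0,"dz": -0.09,"twist": 0},
])

```text
t: 46.4
eef_pos: [460.4, -355.7, 123.8]
tcp_rot: [3.137, 0.005, 1.606]
ft_force: [0.1, -0.1, -0.7]
opening: 0.363
```

Emit:
carry_out([
  {"dx": 0.036,"dy": 0.001,"dz": 0,"twist": -8},
  {"dx": 0.073,"dy": 0.002,"dz": 0,"twist": -16},
  {"dx": 0.11,"dy": 0.004,"dz": 0,"twist": -24},
  {"dx": 0.146,"dy": 0.005,"dz": 0,"twist": -32},
  {"dx": 0.146,"dy": 0.005,"dz": 0,"twist": -33},
], grip=0.05)

```text
t: 46.9
eef_pos: [458.2, -205.0, 119.5]
tcp_rot: [-3.141, -0.001, 2.19]
ft_force: [0.0, 0.0, -0.5]
opening: 0.524
```

Emit:
carry_out([
  {"dx": 0.03,"dy": 0.022,"dz": 0,"twist": -8},
  {"dx": 0.06,"dy": 0.044,"dz": 0,"twist": -16},
  {"dx": 0.09,"dy": 0.066,"dz": 0,"twist": -24},
  {"dx": 0.121,"dy": 0.088,"dz": 0,"twist": -32},
  {"dx": 0.121,"dy": 0.088,"dz": 0,"twist": -33},
])

```text
t: 47.4
eef_pos: [461.3, -56.1, 119.5]
tcp_rot: [3.141, -0.0, 2.765]
ft_force: [-0.5, -0.0, 0.3]
opening: 0.526
```

Emit:
carry_out([
  {"dx": 0.013,"dy": 0.033,"dz": 0.015,"twist": -8},
  {"dx": 0.026,"dy": 0.066,"dz": 0.03,"twist": -16},
  {"dx": 0.039,"dy": 0.1,"dz": 0.045,"twist": -24},
  {"dx": 0.052,"dy": 0.135,"dz": 0.06,"twist": -32},
  {"dx": 0.052,"dy": 0.135,"dz": 0.06,"twist": -33},
])

```text
t: 47.9
eef_pos: [463.5, 88.1, 58.0]
tcp_rot: [3.141, -0.002, -2.943]
ft_force: [-0.0, -0.3, 0.6]
opening: 0.527
```

Emit:
carry_out([
  {"dx": 0,"dy": 0,"dz": 0,"twist": 0},
  {"dx": 0,"dy": 0,"dz": 0,"twist": 0},
])

```text
t: 48.1
eef_pos: [464.3, 84.8, 59.8]
tcp_rot: [-3.142, 0.001, -2.952]
ft_force: [0.0, -0.0, 1.0]
opening: 0.529
```

```bash
python3 seq.py now 464,84.5,3,191; python3 - <<'E'
from meas import *
p,d,i=cam("side"); items(p,i)
E
```

```text
now [ 464.3   84.8   59.8 -169.1] 48.1 op 50.3
464,84.5,3,191 -> 0.0 -0.0 0.057 tw -0.1 rows 1.1
[246. 229.] 609 mid [511.7 113.3] len 252 ang 26.4 rect [512. 114.] [ 89.  97. 111.]
[277. 281.] 311 mid [ 432.4 -117.1] len 133 ang 1.5 rect [ 432. -117.] [110. 120. 137.]
```

Emit:
carry_out([
  {"dx": 0,"dy": 0,"dz": 0.02,"twist": 0},
  {"dx": 0,"dy": 0,"dz": 0.035,"twist": 0},
  {"dx": 0,"dy": 0,"dz": 0.047,"twist": 0},
  {"dx": 0,"dy": 0,"dz": 0.054,"twist": 0},
  {"dx": 0,"dy": 0,"dz": 0.057,"twist": 0},
])

```text
t: 48.65
eef_pos: [463.9, 85.4, 2.2]
tcp_rot: [3.141, -0.0, -2.95]
ft_force: [0.2, -0.1, -0.3]
opening: 0.523
```

Emit:
carry_out([
  {"dx": 0,"dy": 0,"dz": 0,"twist": 0},
  {"dx": 0,"dy": 0,"dz": 0,"twist": 0},
  {"dx": 0,"dy": 0,"dz": 0,"twist": 0},
  {"dx": 0,"dy": 0,"dz": 0,"twist": 0},
  {"dx": 0,"dy": 0,"dz": 0,"twist": 0},
], grip=0.002)

```text
t: 49.15
eef_pos: [464.0, 85.9, 2.8]
tcp_rot: [-3.142, 0.001, -2.949]
ft_force: [0.3, -0.0, 0.8]
opening: 0.161
```

Emit:
carry_out([
  {"dx": 0,"dy": 0,"dz": 0,"twist": 0},
  {"dx": 0,"dy": 0,"dz": 0,"twist": 0},
  {"dx": 0,"dy": 0,"dz": 0,"twist": 0},
])

```text
t: 49.45
eef_pos: [464.0, 85.9, 2.7]
tcp_rot: [3.142, 0.0, -2.949]
ft_force: [-0.0, 1.4, 4.7]
opening: 0.122
```

Emit:
carry_out([
  {"dx": 0,"dy": 0,"dz": -0.025,"twist": 0},
  {"dx": 0,"dy": 0,"dz": -0.05,"twist": 0},
  {"dx": 0,"dy": 0,"dz": -0.08,"twist": 0},
  {"dx": 0,"dy": 0,"dz": -0.117,"twist": 0},
  {"dx": 0,"dy": 0,"dz": -0.117,"twist": 0},
])

```text
t: 49.95
eef_pos: [465.4, 86.0, 123.0]
tcp_rot: [-3.141, 0.006, -2.949]
ft_force: [0.6, 0.1, -1.1]
opening: 0.118
```

```bash
python3 seq.py 464,84.5,120,191 445,-60,120,158 420,-210,120,125 400,-356,120,92
```

```text
445,-60,120,158 -> 0.046 -0.138 -0.0 tw 33.0 rows 3.8
420,-210,120,125 -> -0.033 -0.148 -0.0 tw 33.0 rows 3.8
400,-356,120,92 -> -0.108 -0.1 -0.0 tw 33.0 rows 3.8
```

Emit:
carry_out([
  {"dx": 0.011,"dy": -0.034,"dz": 0,"twist": 8},
  {"dx": 0.022,"dy": -0.068,"dz": 0,"twist": 16},
  {"dx": 0.033,"dy": -0.102,"dz": 0,"twist": 24},
  {"dx": 0.046,"dy": -0.138,"dz": 0,"twist": 32},
  {"dx": 0.046,"dy": -0.138,"dz": 0,"twist": 33},
])

```text
t: 50.45
eef_pos: [444.5, -61.4, 118.8]
tcp_rot: [-3.141, -0.001, 2.75]
ft_force: [-0.2, 0.8, -0.5]
opening: 0.122
```

Emit:
carry_out([
  {"dx": -0.008,"dy": -0.037,"dz": 0,"twist": 8},
  {"dx": -0.016,"dy": -0.074,"dz": 0,"twist": 16},
  {"dx": -0.024,"dy": -0.111,"dz": 0,"twist": 24},
  {"dx": -0.033,"dy": -0.148,"dz": 0,"twist": 32},
  {"dx": -0.033,"dy": -0.148,"dz": 0,"twist": 33},
])

```text
t: 50.95
eef_pos: [420.1, -210.9, 118.8]
tcp_rot: [-3.142, 0.0, 2.175]
ft_force: [-0.6, 0.3, -1.5]
opening: 0.122
```

Emit:
carry_out([
  {"dx": -0.027,"dy": -0.025,"dz": 0,"twist": 8},
  {"dx": -0.054,"dy": -0.05,"dz": 0,"twist": 16},
  {"dx": -0.081,"dy": -0.075,"dz": 0,"twist": 24},
  {"dx": -0.108,"dy": -0.1,"dz": 0,"twist": 32},
  {"dx": -0.108,"dy": -0.1,"dz": 0,"twist": 33},
])

```text
t: 51.45
eef_pos: [400.5, -356.4, 118.7]
tcp_rot: [3.141, 0.0, 1.601]
ft_force: [0.2, 0.8, -0.2]
opening: 0.12
```

Emit:
carry_out([
  {"dx": 0,"dy": 0,"dz": 0,"twist": 0},
  {"dx": 0,"dy": 0,"dz": 0.03,"twist": 0},
  {"dx": 0,"dy": 0,"dz": 0.06,"twist": 0},
  {"dx": 0,"dy": 0,"dz": 0.08,"twist": 0},
  {"dx": 0,"dy": 0,"dz": 0.09,"twist": 0},
])

```text
t: 51.95
eef_pos: [400.4, -351.6, 27.8]
tcp_rot: [-3.14, -0.003, 1.61]
ft_force: [-0.0, 0.3, 0.0]
opening: 0.115
```

```bash
python3 seq.py now 400,-356,30,92; echo; python3 seq.py 400,-356,120,92 415,-270,120,123 427,-190,120,154 435,-117,60,180; python3 - <<'E'
from meas import *
p,d,i=cam("side"); items(p,i)
E
```

```text
now [ 400.4 -351.6   27.8   92.2] 51.95 op 10.9
400,-356,30,92 -> -0.004 -0.001 -0.002 tw 0.2 rows 0.1

415,-270,120,123 -> 0.085 0.018 -0.0 tw -31.0 rows 3.6
427,-190,120,154 -> 0.061 0.054 -0.0 tw -31.0 rows 3.6
435,-117,60,180 -> 0.025 0.069 0.06 tw -26.0 rows 3.0
```

Emit:
carry_out([
  {"dx": 0,"dy": 0,"dz": 0,"twist": 0},
  {"dx": 0,"dy": 0,"dz": 0,"twist": 0},
  {"dx": 0,"dy": 0,"dz": 0,"twist": 0},
  {"dx": 0,"dy": 0,"dz": 0,"twist": 0},
], grip=0.034)

```text
t: 52.4
eef_pos: [400.7, -354.0, 30.3]
tcp_rot: [3.141, 0.001, 1.606]
ft_force: [0.2, 0.0, 0.2]
opening: 0.35
```

Emit:
carry_out([
  {"dx": 0,"dy": 0,"dz": -0.03,"twist": 0},
  {"dx": 0,"dy": 0,"dz": -0.06,"twist": 0},
  {"dx": 0,"dy": 0,"dz": -0.09,"twist": 0},
  {"dx": 0,"dy": 0,"dz": -0.09,"twist": 0},
])

```text
t: 52.8
eef_pos: [401.5, -355.0, 123.3]
tcp_rot: [3.137, 0.005, 1.606]
ft_force: [-0.6, 0.5, -1.0]
opening: 0.359
```

Emit:
carry_out([
  {"dx": 0.021,"dy": 0.004,"dz": 0,"twist": -8},
  {"dx": 0.042,"dy": 0.009,"dz": 0,"twist": -16},
  {"dx": 0.063,"dy": 0.013,"dz": 0,"twist": -24},
  {"dx": 0.085,"dy": 0.018,"dz": 0,"twist": -31},
  {"dx": 0.085,"dy": 0.018,"dz": 0,"twist": -31},
], grip=0.05)

```text
t: 53.3
eef_pos: [415.3, -266.3, 119.3]
tcp_rot: [-3.142, -0.001, 2.152]
ft_force: [0.0, -0.6, 0.1]
opening: 0.525
```

```bash
python3 - <<'E'
from meas import *
p,d,i=cam("side"); items(p,i)
p,d,i=cam("scene"); save("sc3.png",p)
E
```

```text
[281. 252.] 604 mid [491.9 -41.7] len 184 ang 12.4 rect [496. -55.] [ 69. 118. 168.]
```

View pics/sc3.png

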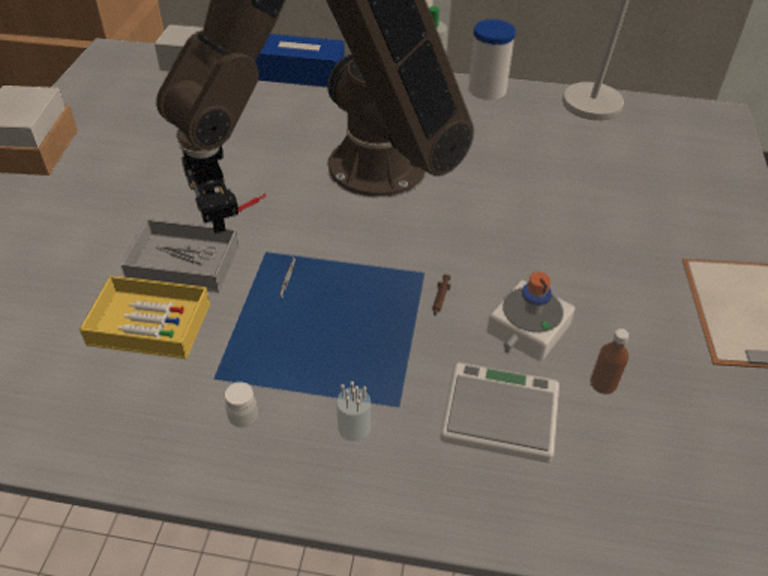

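The scene view shows two instruments in the tray (185,252), the syringes in the bin, and the scaler unmoved at (288,277). Now the scaler.

Emit:
carry_out([
  {"dx": 0.015,"dy": 0.013,"dz": 0,"twist": -8},
  {"dx": 0.03,"dy": 0.027,"dz": 0,"twist": -16},
  {"dx": 0.045,"dy": 0.04,"dz": 0,"twist": -24},
  {"dx": 0.061,"dy": 0.054,"dz": 0,"twist": -31},
  {"dx": 0.061,"dy": 0.054,"dz": 0,"twist": -31},
])

```text
t: 53.9
eef_pos: [427.5, -187.1, 119.5]
tcp_rot: [3.141, -0.0, 2.69]
ft_force: [-0.8, 0.4, 0.5]
opening: 0.527
```

Emit:
carry_out([
  {"dx": 0.007,"dy": 0.02,"dz": 0.015,"twist": -8},
  {"dx": 0.014,"dy": 0.04,"dz": 0.03,"twist": -16},
  {"dx": 0.02,"dy": 0.057,"dz": 0.045,"twist": -24},
  {"dx": 0.025,"dy": 0.069,"dz": 0.06,"twist": -26},
  {"dx": 0.025,"dy": 0.069,"dz": 0.06,"twist": -26},
])

```text
t: 54.4
eef_pos: [434.7, -114.7, 58.2]
tcp_rot: [3.141, -0.002, 3.139]
ft_force: [0.3, -0.6, 0.5]
opening: 0.529
```

Emit:
carry_out([
  {"dx": 0,"dy": 0,"dz": 0,"twist": 0},
  {"dx": 0,"dy": 0,"dz": 0,"twist": 0},
  {"dx": 0,"dy": 0,"dz": 0,"twist": 0},
])

```text
t: 54.7
eef_pos: [435.6, -115.7, 60.2]
tcp_rot: [-3.141, 0.001, 3.14]
ft_force: [0.4, -0.3, 0.0]
opening: 0.526
```

```bash
python3 seq.py now 435.3,-117.3,3,180.4
```

```text
now [ 435.6 -115.7   60.2  179.9] 54.7 op 50.1
435.3,-117.3,3,180.4 -> 0.0 -0.002 0.057 tw -0.5 rows 1.1
```

Emit:
carry_out([
  {"dx": 0,"dy": -0.001,"dz": 0.02,"twist": 0},
  {"dx": 0,"dy": -0.002,"dz": 0.035,"twist": 0},
  {"dx": 0,"dy": -0.002,"dz": 0.047,"twist": 0},
  {"dx": 0,"dy": -0.002,"dz": 0.054,"twist": 0},
  {"dx": 0,"dy": -0.002,"dz": 0.057,"twist": 0},
])

```text
t: 55.2
eef_pos: [435.2, -117.0, 2.3]
tcp_rot: [3.141, -0.0, 3.141]
ft_force: [0.4, 0.4, -0.1]
opening: 0.526
```

Emit:
carry_out([
  {"dx": 0,"dy": 0,"dz": 0,"twist": 0},
  {"dx": 0,"dy": 0,"dz": 0,"twist": 0},
  {"dx": 0,"dy": 0,"dz": 0,"twist": 0},
  {"dx": 0,"dy": 0,"dz": 0,"twist": 0},
  {"dx": 0,"dy": 0,"dz": 0,"twist": 0},
], grip=0.002)

```text
t: 55.7
eef_pos: [435.3, -116.7, 2.8]
tcp_rot: [-3.141, 0.0, -3.141]
ft_force: [0.7, 0.3, 0.5]
opening: 0.163
```

Emit:
carry_out([
  {"dx": 0,"dy": 0,"dz": 0,"twist": 0},
  {"dx": 0,"dy": 0,"dz": 0,"twist": 0},
  {"dx": 0,"dy": 0,"dz": 0,"twist": 0},
])

```text
t: 56.0
eef_pos: [435.3, -116.7, 2.7]
tcp_rot: [-3.142, 0.0, -3.141]
ft_force: [-0.4, -0.3, 4.4]
opening: 0.104
```

Emit:
carry_out([
  {"dx": 0,"dy": 0,"dz": -0.025,"twist": 0},
  {"dx": 0,"dy": 0,"dz": -0.05,"twist": 0},
  {"dx": 0,"dy": 0,"dz": -0.08,"twist": 0},
  {"dx": 0,"dy": 0,"dz": -0.117,"twist": 0},
  {"dx": 0,"dy": 0,"dz": -0.117,"twist": 0},
])

```text
t: 56.5
eef_pos: [436.6, -117.2, 122.9]
tcp_rot: [-3.139, 0.006, -3.141]
ft_force: [0.2, -0.9, -1.6]
opening: 0.102
```

```bash
python3 seq.py 435.3,-117.3,120,180 434,-200,120,150 433,-280,120,120 431,-356,120,92
```

```text
434,-200,120,150 -> 0.001 -0.083 -0.0 tw 30.0 rows 3.5
433,-280,120,120 -> -0.039 -0.07 -0.0 tw 30.0 rows 3.5
431,-356,120,92 -> -0.065 -0.04 -0.0 tw 28.0 rows 3.3
```

Emit:
carry_out([
  {"dx": 0,"dy": -0.02,"dz": 0,"twist": 8},
  {"dx": 0,"dy": -0.041,"dz": 0,"twist": 16},
  {"dx": 0.001,"dy": -0.062,"dz": 0,"twist": 24},
  {"dx": 0.001,"dy": -0.083,"dz": 0,"twist": 30},
  {"dx": 0.001,"dy": -0.083,"dz": 0,"twist": 30},
])

```text
t: 57.0
eef_pos: [434.1, -201.3, 118.7]
tcp_rot: [-3.142, -0.0, 2.614]
ft_force: [0.2, 0.7, 0.2]
opening: 0.103
```

Emit:
carry_out([
  {"dx": -0.01,"dy": -0.018,"dz": 0,"twist": 8},
  {"dx": -0.02,"dy": -0.035,"dz": 0,"twist": 16},
  {"dx": -0.03,"dy": -0.053,"dz": 0,"twist": 24},
  {"dx": -0.039,"dy": -0.07,"dz": 0,"twist": 30},
  {"dx": -0.039,"dy": -0.07,"dz": 0,"twist": 30},
])

```text
t: 57.5
eef_pos: [433.0, -280.6, 118.8]
tcp_rot: [-3.141, -0.0, 2.094]
ft_force: [0.2, -0.6, 0.5]
opening: 0.101
```

Emit:
carry_out([
  {"dx": -0.016,"dy": -0.01,"dz": 0,"twist": 8},
  {"dx": -0.032,"dy": -0.02,"dz": 0,"twist": 16},
  {"dx": -0.048,"dy": -0.03,"dz": 0,"twist": 24},
  {"dx": -0.065,"dy": -0.04,"dz": 0,"twist": 28},
  {"dx": -0.065,"dy": -0.04,"dz": 0,"twist": 28},
])

```text
t: 58.0
eef_pos: [431.0, -356.5, 118.9]
tcp_rot: [-3.141, -0.0, 1.608]
ft_force: [0.3, 0.1, -0.6]
opening: 0.1
```

Emit:
carry_out([
  {"dx": 0,"dy": 0,"dz": 0,"twist": 0},
  {"dx": 0,"dy": 0,"dz": 0.03,"twist": 0},
  {"dx": 0,"dy": 0,"dz": 0.06,"twist": 0},
  {"dx": 0,"dy": 0,"dz": 0.08,"twist": 0},
  {"dx": 0,"dy": 0,"dz": 0.09,"twist": 0},
])

```text
t: 58.5
eef_pos: [430.5, -354.1, 27.9]
tcp_rot: [-3.14, -0.002, 1.61]
ft_force: [-0.2, -0.8, 0.2]
opening: 0.102
```

Emit:
carry_out([
  {"dx": 0,"dy": 0,"dz": 0,"twist": 0},
  {"dx": 0,"dy": 0,"dz": 0,"twist": 0},
  {"dx": 0,"dy": 0,"dz": 0,"twist": 0},
  {"dx": 0,"dy": 0,"dz": 0,"twist": 0},
], grip=0.03)

```text
t: 58.9
eef_pos: [431.3, -356.3, 30.5]
tcp_rot: [3.141, 0.001, 1.607]
ft_force: [0.3, 0.3, 0.3]
opening: 0.308
```

Emit:
carry_out([
  {"dx": 0,"dy": 0,"dz": -0.03,"twist": 0},
  {"dx": 0,"dy": 0,"dz": -0.07,"twist": 0},
  {"dx": 0,"dy": 0,"dz": -0.11,"twist": 0},
  {"dx": 0,"dy": 0,"dz": -0.15,"twist": 0},
  {"dx": 0,"dy": 0,"dz": -0.19,"twist": 0},
])

```text
t: 59.4
eef_pos: [430.7, -355.9, 222.0]
tcp_rot: [3.141, 0.001, 1.606]
ft_force: [-0.3, -0.3, 0.3]
opening: 0.315
```

Emit:
carry_out([
  {"dx": 0.04,"dy": 0,"dz": -0.02,"twist": 0},
  {"dx": 0.08,"dy": 0,"dz": -0.04,"twist": 0},
  {"dx": 0.12,"dy": 0,"dz": -0.06,"twist": 0},
  {"dx": 0.15,"dy": 0,"dz": -0.06,"twist": 0},
  {"dx": 0.15,"dy": 0,"dz": -0.06,"twist": 0},
])

```text
t: 59.9
eef_pos: [425.2, -203.4, 281.0]
tcp_rot: [3.14, 0.001, 1.609]
ft_force: [-0.4, 0.1, -0.1]
opening: 0.317
```

```bash
python3 - <<'E'
from h import *
p,d,i=cam("side"); a=p[190:384,230:512]
q,d2,i2=cam("scene"); b=q[150:260,40:230]
r=lambda im: cv2.resize(im,(790,int(790*im.shape[0]/im.shape[1])),interpolation=cv2.INTER_CUBIC)
A=cv2.resize(a,(436,300)); B=cv2.resize(b,(518,300),interpolation=cv2.INTER_CUBIC)
cv2.imwrite("pics/f1.png",np.vstack([cv2.resize(A,(518,300),interpolation=cv2.INTER_CUBIC),B])[:,:,::-1])
s=state(); print(s["t"],s["eef_pos"],s["opening"])
E
```

```text
60.0 [ 425.69744754 -205.95584791  280.25978206] 0.3160861961738611
```

View pics/f1.png

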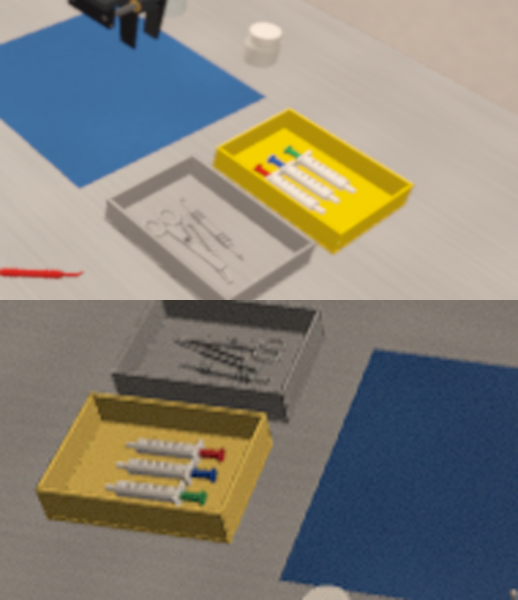

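The crops show all three steel instruments flat in the tray (upper crop, around (195,235)), the three syringes in the bin, and an empty mat. The gripper is clear, so I hand in.

```bash
python3 -c "
from cell import *
print(job_done())"
```

```text
the job is handed in; nothing more can be done
None
```

The soak station is ready and handed in at about 60 s of the 210 s allowed; no verdict was reported.

- **Dosing unit:** I loosened the lock ring by about 75°, turned the dial about 175° and then corrected it by +8°, and tightened the ring until the grip slipped at its stop. The wrist view afterwards showed the ring's white line in line with the deck's. The dial line was at 30.3° and the green mark at 29.7°. I did not measure this again before handing in, but nothing touched the unit after that.
- **Instruments and syringes:** The forceps, scissors and scaler are in the soak tray, and the red, green and blue syringes are in the waste bin. The last side and scene pictures show all six lying flat inside and the mat empty.
- **Look-alikes and bystanders:** I left the brown syringe and the red scaler alone. The scale, bottle, jar and pot were where they started in a scene picture taken shortly before the last pick.
- **Failed or disagreeing checks:**
  - The first move calls were refused because every row needs all four values, so nothing moved.
  - My dial-finding script once failed because its colour mask picked up the amber bottle. I fixed it and measured again.
  - The first dial turn fell about 6° short, which the +8° correction made up.
  - The side camera's automatic search missed the scaler while the arm blocked its view. The scene picture showed it had not moved.

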